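# Hook the soldering tray home

## Task

Take the hook tool from its rest, reach it into the loop of the soldering tray deep in the firebrick lane, and with the hook drag the tray gently out until it bears on the two steel stop nibs near the mouth, feeling for them; keep a steady pull of about 9 N there for a second to square it up, and never let hook and tray press on each other with more than 13 N. Then unhook, leaving the tray standing square near the mouth with the brass mount still in it, and lay the hook back in its rest the way it was. Do not touch the tray with the gripper, and leave the other loose things on the bench where they are.

Things in the scene. Friction and masses are not known exactly. Their poses are not given: they have to be found in the camera images.
- hook_grip (a point): centre of the hook tool's pale wooden handle: a bar 120 long (own x), 18 wide (y), 22 tall (z); grip here. Brass pommel 14 long behind. A 7 mm steel rod runs on from its +x end along the axis and is turned straight down (own -z) at x = +140 mm; that end's lowest point is 32 mm below the axis. 120 g. Starts in the rest, lined up with it, bent end down, pointing roughly away from the robot
- hook_tip (a point): lowest point of the bent end of the hook: 140 mm ahead of and 32 mm below the handle centre, in the tool's axes
- rest_cradle (a point): where the handle centre is when the hook lies in its rest, 60 mm above the bench; +x is the way the bent end points. The rest is a fixed wooden base 120 x 70 x 8 mm with two dark steel forks, each 8 mm thick, 42 mm ahead of and behind this point; handle lies on the fork floors 49 mm above the bench, between arms that are about 28 mm apart at the floor and flare outward, tops 68 mm above the bench
- tray: stainless soldering tray, open box 70 (x) x 66 (y) x 30 mm high, walls 3 mm, about 0.3 kg (0.2 to 0.4), loose. Origin at the centre of its underside. A level copper loop of 6 mm round bar sticks out of its near (-x) end: bar axis 26 mm above the tray's underside, sides 34 mm apart (centre lines), then drawn in to a V nose 68 mm from the origin at -x
- tray_loop (a point): middle of the open space within the tray's loop, at bar height: 49 mm from the tray's origin towards its -x. Free space about 28 mm wide (y), and from 14 mm behind (+x, the tray wall) to about 14 mm ahead (-x, inside of the V nose); the hook's 7 mm bent end, drawn into the nose, comes to rest with its axis 11 mm ahead (-x) of this point
- hearth: fixed firebrick lane. Origin at the centre of its mouth, on the bench; own +x runs into the lane, away from the mouth. Floor slab 10 mm thick; lane 74 mm wide between brick walls 48 mm thick that reach 70 mm above the bench, 195 mm long, closed by a brick at the far end; open above and at the mouth. The tray slides on the slab
- stopframe: fixed stop at the mouth, hearth's origin and axes. Carries two dark steel nibs, one each side of the lane, 12 mm thick (x), 16 wide, tops 34 above the bench, 42 mm gap between (the loop passes, the tray not). Their outer faces are clamped 0 to 22 mm inside the mouth, differing each time, not measured: feel for it. They do not give. With the tray home on both nibs its origin is 47 to 69 mm inside
- mount_mid (a point): middle of the small brass mount (drum 26 mm across, 12 high, with little cups) loose in the tray, 30 g
- jar_mid (a point): bystander: amber jar, 52 mm across, 62 high, point at its middle
- dish: bystander: glass dish, 88 mm across, 16 high, origin underneath
- block: bystander: round honeycomb soldering block, 68 mm across, 28 high, origin underneath
- pliers: bystander: pliers with green grips, 145 mm long, lying flat
- tin: bystander: yellow tin 60 x 45 x 90 mm high, origin underneath
- scrapbox: bystander: black open box 90 x 70 x 30 mm, origin underneath

How it is judged:
By the outcome, as a careful person would: the job done as asked, in the order asked, and still so for the second after the job is handed in, with the robot touching nothing.
It also fails if it takes over 72 s, if anything falls off the work surface, if the arm or the gripper's body presses on something with over 40 N, if the wrist force passes 120 N, or if a joint passes its speed limit or range.

## Robot

A 6-joint arm with a two-finger parallel gripper is mounted at the origin on the work surface. World frame = base frame: x ahead of the robot, y to its left, z up, the work surface at z = 0. Lengths are in m, angles in rad, forces in N, time in s.
With the tool pointing down it reaches from about 0.25 to 0.725 m from the base axis. Payload 4 kg.
Tool frame: the origin (TCP) lies at the very end of the fingers, on their centre line; the grasp point (between the pads) lies 19 mm behind it; x points along the fingers, y is the direction in which the jaws open and shut, and the axes are right-handed (so a half turn about x gives the same grasp; the last joint's range is limited). The gripper opens to 85 mm and grips with 20 to 120 N. Pads are 22 mm wide; open, the fingers measure 114 mm over their backs; the gripper's body (76 mm by 85 mm) begins 54 mm behind the grasp point. The pads swing forward as they close: fully open they stand 13 mm farther back than shut.
Start: joints at [1.174, 0.241, 0.005, 1.335, 0, 1.571], TCP at [0.193, 0.461, 0.198] pointing down, gripper open.
Joint ranges: [-2.72, 2.72], [-1.05, 1.87], [-1.09, 1.28], [-1.99, 2.15], [-1.42, 1.44], [-3.14, 3.14]. Speed limits (rad/s): [2.79, 2.79, 3.14, 3.14, 3.14, 3.14].

## Interface

Orientations are given as [roll, pitch, yaw] about the fixed x, y, z axes, in that order (R = Rz(yaw) Ry(pitch) Rx(roll)).
In Python, from rig import readout, eyes, job gives the robot as it stands.
- The arm moves only by the tool carry_out, never from a script. Its argument "motion" is a list of rows, each an object of numbers: "dx", "dy", "dz": the shift along the tool's x, y, z in mm; "spin": the turn about the tool's x in rad. In form: [{"dx": .., "dy": .., "dz": .., "spin": ..}, ...]. A call has 1 to 20 rows; each row shifts and turns the commanded pose from where the row before left it, along the tool's axes as they then stand; what a row does not reach is not made up. A row lasts 1/8 s, in which the tool goes at most 62.5 mm and 10.7 degrees, less where a joint would pass 70% of its speed; a pose out of reach is approached as far as the arm can. A call with a gripper value outside its range is refused whole. "fingers" is the closure in counts, from 0 (fully open) to 255 (shut), set as the call begins (left out, the last holds). The fingers move at their own pace and stop on an object; the grip force is fixed at half the most. Time passes only in rows, so rows that do not move let the fingers close. It gives the time, the measured TCP pose, the force and the opening at its end, in the units of the state.
- readout.get_state(): the state, without advancing time (a new reading comes with each control period).
- eyes.grab_frame(name): name is "scene" or "top"; returns a dict with "img" (400x640x3 uint8, blue, green, red), "mtx" (3x3 intrinsics, pixels), "k1" (the pictures are not rectified: a ray, as slopes to the right and down, at radius r is drawn at 1 + k1 r^2 times it, then the intrinsics apply), "extrinsics" (4x4, takes a point from camera to world coordinates). Camera axes: x right, y down, z forward; pixel columns grow to the right and rows downward; lengths in m; the calibration is good to about 2 mm. A picture is of the moment at which its call begins. There is no depth.
- job.job_done(): hands the job in, once; it reports no verdict.
The state is a dict: "time_s": time; "joint_pos": joint angles; "joint_velocities": joint speeds; "effort": joint torques, N m; "eef_pos": TCP position; "ee_rot": TCP orientation; "contact_force": force on the tool from outside, world axes, zero at the start; "moment": the same for the moment, N m; "finger_gap": opening from 0.0 (shut) to 1.0 (fully open).
Only numpy, scipy, OpenCV 4.12 (cv2) and the standard library are available. Lean on these libraries where they do the work, as an engineer would, in place of code of your own. Each camera call takes 0.05 s, during which the arm holds its last target.

## Working session

There is one attempt and no reset: what is moved stays moved. The work goes in short steps, Python scripts to look and compute and a tool call to move; the robot and the scene stay as the last step left them, time stands still between calls to the robot, and variables do not carry over. Pictures are saved under pics/ and viewed, and the job is handed in when it is done.

Besides the shell and the picture viewer there is one more tool, called after "Emit:" as name([rows], argument=value, ...), one row to a line, values as JSON. carry_out: Moves the arm, as the interface text tells. Its arguments: {"type":"object","properties":{"motion":{"type":"array","items":{"type":"object","properties":{"dx":{"type":"number"},"dy":{"type":"number"},"dz":{"type":"number"},"spin":{"type":"number"}}}},"fingers":{"type":"number"}},"required":["motion"]}

```bash
ls; mkdir -p pics
python3 - <<'E'
from rig import readout, eyes, job
import cv2
print(readout.get_state())
for n in("scene","top"):
    f=eyes.grab_frame(n); cv2.imwrite(f"pics/{n}0.png",f["img"]); print(n,f["mtx"],f["k1"],f["extrinsics"])
E
```

```text
pics
{'time_s': 0.0, 'joint_pos': array([ 1.17399610e+00,  2.41405441e-01,  3.70483231e-03,  1.33513450e+00,
       -1.45222688e-05,  1.57080627e+00]), 'joint_velocities': array([-7.69180725e-05, -1.12498187e-03,  7.65959549e-04,  1.67247268e-03,
        2.06284412e-03,  1.11306857e-03]), 'effort': array([ 6.34207208e-04, -3.72316504e+01,  2.52408117e+01,  1.70150504e-02,
        3.11329735e-07,  1.16810608e-05]), 'eef_pos': array([0.1929752 , 0.46051952, 0.19730934]), 'ee_rot': array([-1.56366349,  1.5687575 , -1.96047365]), 'contact_force': array([-0.98807875, -0.11831701,  0.08124191]), 'moment': array([ 0.00595039, -0.0134358 ,  0.01850877]), 'finger_gap': 1.0008860484199207}
scene [[389.64113542   0.         324.9592103 ]
 [  0.         389.64113542 196.53789963]
 [  0.           0.           1.        ]] -0.04901133713763881 [[ 0.1243917   0.69475776 -0.7084055   1.29097745]
 [ 0.99206851 -0.10009122  0.07603828 -0.0752986 ]
 [-0.01807698 -0.71224532 -0.70169782  0.82784702]
 [ 0.          0.          0.          1.        ]]
top [[391.20960415   0.         318.93809651]
 [  0.         391.20960415 203.3026938 ]
 [  0.           0.           1.        ]] -0.062460772127064974 [[ 0.09009146 -0.97244168  0.21503653  0.2892864 ]
 [-0.99592095 -0.0868815   0.02435296 -0.00892007]
 [-0.00499914 -0.21635338 -0.97630232  1.18850179]
 [ 0.          0.          0.          1.        ]]
```

View pics/scene0.png

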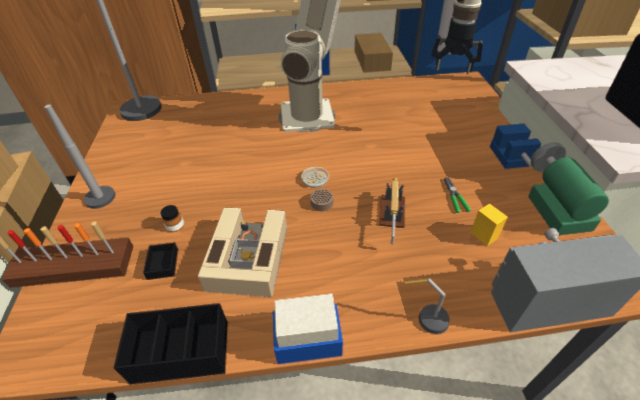

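View pics/top0.png

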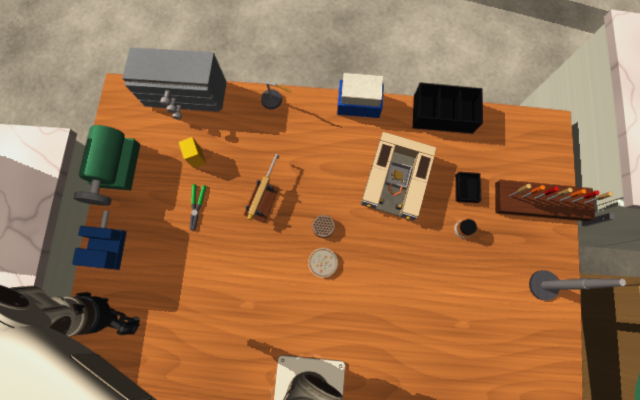

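The scene view shows the hook in its rest near (395,205) and the hearth near (245,250). In the top view the hook is at about (263,188), the hearth at (398,175) with its mouth towards the robot, and the tray near (400,165). Next I'll take zoomed crops.

```bash
cat > h.py <<'E'
import numpy as np, cv2
from rig import readout, eyes, job
def ray(f,uv):
    K=f["mtx"];D=np.array([f["k1"],0,0,0,0.]);
    p=cv2.undistortPointsIter(np.array(uv,float).reshape(-1,1,2),K,D,None,None,(3,50,1e-10)).reshape(-1,2)
    E=f["extrinsics"]; d=np.c_[p,np.ones(len(p))]@E[:3,:3].T
    return E[:3,3],d
def onz(f,uv,z):
    o,d=ray(f,uv); return o+d*((z-o[2])/d[:,2])[:,None]
def proj(f,P):
    E=np.linalg.inv(f["extrinsics"]);r,_=cv2.Rodrigues(E[:3,:3])
    return cv2.projectPoints(np.array(P,float).reshape(-1,1,3),r,E[:3,3],f["mtx"],np.array([f["k1"],0,0,0,0.]))[0].reshape(-1,2)
def tri(f1,u1,f2,u2):
    o1,d1=ray(f1,u1);o2,d2=ray(f2,u2);out=[]
    for a,b in zip(d1,d2):
        A=np.c_[a,-b];s=np.linalg.lstsq(A,o2-o1,rcond=None)[0]
        p,q=o1+a*s[0],o2+b*s[1];out.append(np.r_[(p+q)/2,np.linalg.norm(p-q)])
    return np.array(out)
def crop(f,x,y,w,h,s,name):
    im=f["img"][y:y+h,x:x+w]; im=cv2.resize(im,None,fx=s,fy=s,interpolation=cv2.INTER_CUBIC)
    for k in range(0,w,10): cv2.line(im,(k*s,0),(k*s,12 if k%50==0 else 5),(255,0,255),1); cv2.putText(im,str(x+k),(k*s,22),0,.3,(255,0,255)) if k%20==0 else 0
    for k in range(0,h,10): cv2.line(im,(0,k*s),(12 if k%50==0 else 5,k*s),(255,0,255),1); cv2.putText(im,str(y+k),(8,k*s+4),0,.3,(255,0,255)) if k%20==0 else 0
    cv2.imwrite("pics/"+name+".png",im)
def frames():
    return eyes.grab_frame("scene"),eyes.grab_frame("top")
E
python3 - <<'E'
from h import *
s,t=frames()
np.save("f0.npy",np.array([s,t],dtype=object),allow_pickle=True)
crop(s,195,200,100,100,6,"s_hearth");crop(t,355,125,90,100,6,"t_hearth")
crop(s,360,165,70,85,7,"s_hook");crop(t,235,145,80,85,7,"t_hook")
E
```

```text
(no output)
```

View pics/s_hearth.png

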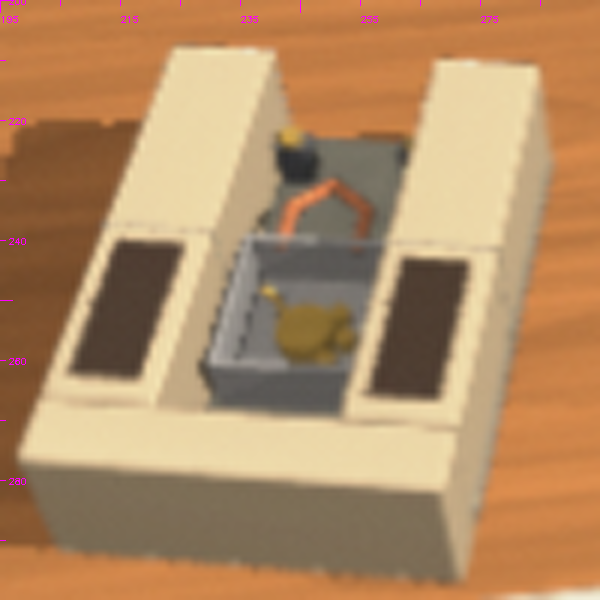

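View pics/t_hearth.png

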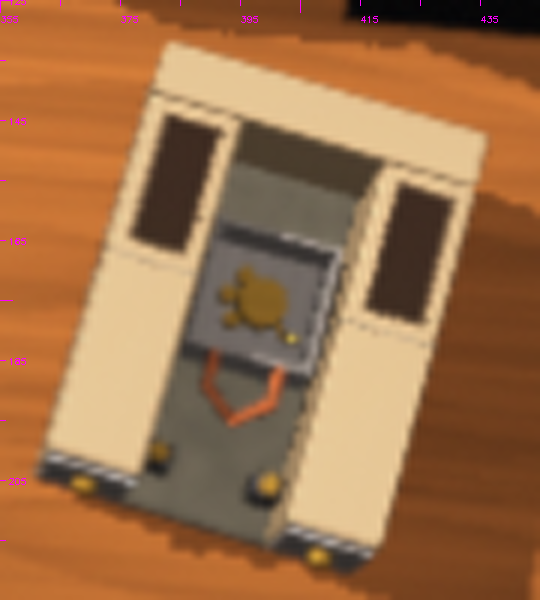

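View pics/s_hook.png

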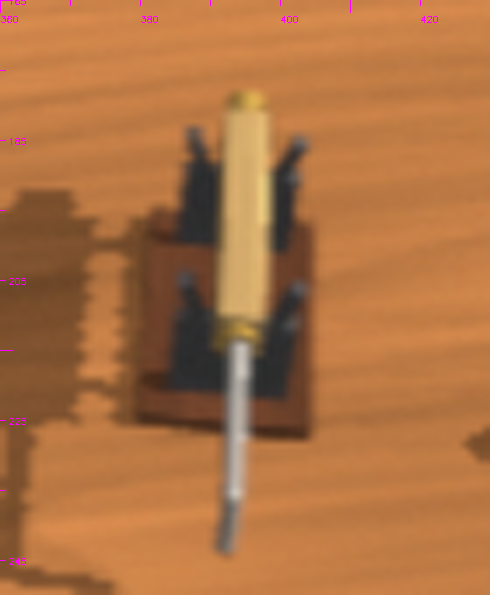

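View pics/t_hook.png

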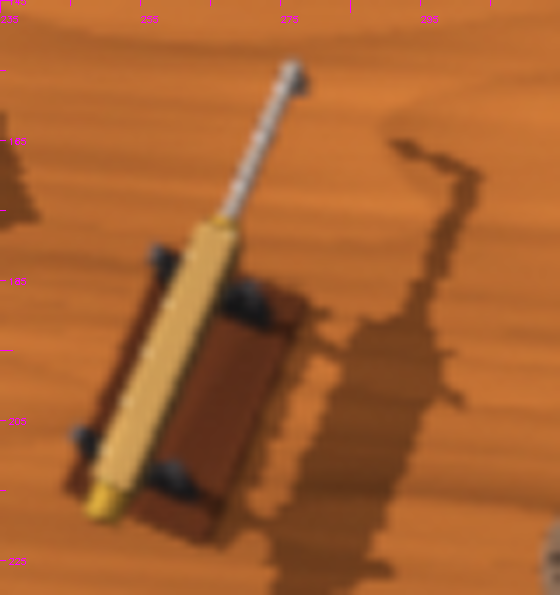

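The crops show these features:
- **Hearth:** wall-top corners at roughly (383,132), (436,147), (362.5,201) and (417.5,216) in the top view.
- **Loop:** nose at about (393.5,195) top and (250.5,231) scene.
- **Nibs:** at about (381,201) and (399,206) in the top view.
- **Handle:** runs from (251,213) to (266,177) in the top view, with the hook end at (277,155).

Run:
```python
from h import *
np.set_printoptions(precision=4,suppress=True)
s,t=np.load("f0.npy",allow_pickle=True)
# hearth corners
c=np.array([[383,132],[436.2,147.5],[417.7,214.5],[363,200]])
P=onz(t,c,.07);print("wall top corners",P)
sc=np.array([[195+20/6,200+457/6],[195+442/6,200+490/6],[195+540/6,200+68/6],[195+175/6,200+47/6]])
print("scene corners (farL farR? )",onz(s,sc,.07))
# handle: mask in both
for n,f,roi in(("s",s,(360,165,70,85)),("t",t,(235,145,80,85))):
    x,y,w,h=roi; hsv=cv2.cvtColor(f["img"],cv2.COLOR_BGR2HSV)[y:y+h,x:x+w]; 
    m=((hsv[...,0]>14)&(hsv[...,0]<30)&(hsv[...,1]>70)&(hsv[...,2]>130)).astype(np.uint8)
    n_,l,st,_=cv2.connectedComponentsWithStats(m);k=1+np.argmax(st[1:,4]);m=(l==k).astype(np.uint8)
    cn=max(cv2.findContours(m,0,2)[0],key=len);r=cv2.minAreaRect(cn);b=cv2.boxPoints(r)+[x,y];print(n,st[k],b, r)
    print(onz(f,b,.071))
# hook rod
print("rod",onz(t,[[268,175.5],[275.5,156]],.06),onz(s,[[394.2,214],[393.4,236]],.06))
print("tip tri/bend", onz(t,[[277,155]],.06))
# loop
print("nose onz .036",onz(t,[[355+232/6,125+418/6]],.036),onz(s,[[195+335/6,200+185/6]],.036), tri(t,[[355+232/6,125+418/6]],s,[[195+335/6,200+185/6]]))
print("loop shoulders t",onz(t,[[355+208/6,125+385/6],[355+275/6,125+402/6]],.036),"s",onz(s,[[195+368/6,200+212/6],[195+290/6,200+212/6]],.036))
print("tray near rim corners s",onz(s,[[195+248/6,200+240/6],[195+385/6,200+243/6],[195+207/6,200+364/6]],.04))
```

```text
wall top corners [[ 0.7757 -0.1562  0.07  ]
 [ 0.7405 -0.3206  0.07  ]
 [ 0.528  -0.2711  0.07  ]
 [ 0.557  -0.1089  0.07  ]]
scene corners (farL farR? ) [[ 0.7457 -0.3176  0.07  ]
 [ 0.7822 -0.1548  0.07  ]
 [ 0.5666 -0.1061  0.07  ]
 [ 0.5302 -0.27    0.07  ]]
s [ 31  13   8  36 246] [[391. 178.]
 [398. 178.]
 [398. 213.]
 [391. 213.]] ((34.5, 30.5), (35.0, 7.0), 90.0)
[[0.4782 0.2059 0.071 ]
 [0.4811 0.2259 0.071 ]
 [0.6161 0.1904 0.071 ]
 [0.6134 0.1721 0.071 ]]
t [ 12  30  22  44 281] [[245.069  217.1724]
 [263.5862 173.9655]
 [269.3793 176.4483]
 [250.8621 219.6552]] ((22.224140167236328, 51.81034851074219), (6.302709579467773, 47.00770568847656), 23.198591232299805)
[[0.4751 0.2295 0.071 ]
 [0.61   0.1915 0.071 ]
 [0.6038 0.1733 0.071 ]
 [0.4693 0.2117 0.071 ]]
rod [[0.6095 0.1796 0.06  ]
 [0.6729 0.1642 0.06  ]] [[0.6084 0.1833 0.06  ]
 [0.6824 0.1623 0.06  ]]
tip tri/bend [[0.6765 0.16   0.06  ]]
nose onz .036 [[ 0.5901 -0.2038  0.036 ]] [[ 0.593  -0.2022  0.036 ]] [[ 0.5907 -0.2034  0.0335  0.0016]]
loop shoulders t [[ 0.6062 -0.1908  0.036 ]
 [ 0.6004 -0.2252  0.036 ]] s [[ 0.6108 -0.1875  0.036 ]
 [ 0.606  -0.2219  0.036 ]]
tray near rim corners s [[ 0.623  -0.239   0.04  ]
 [ 0.6328 -0.1796  0.04  ]
 [ 0.6876 -0.2538  0.04  ]]
```

```bash
cat >> h.py <<'E'
from scipy.spatial.transform import Rotation as Ro
def toolR(st): return Ro.from_euler("xyz",st["ee_rot"]).as_matrix()
def go(target,yaw,st=None):
    """yaw: wanted direction of hook axis; returns dx,dy,dz (tool axes as they stand), spin, after which..."""
    st=st or readout.get_state();R=toolR(st);d=R.T@(np.array(target)-st["eef_pos"])*1000
    z=R[:,2];cur=np.arctan2(z[1],z[0]);dy=(yaw-cur+np.pi/2)%np.pi-np.pi/2
    print("pos",st["eef_pos"],"tool z yaw",cur,"tool d mm",d,"spin",-dy*np.sign(-R[2,0])*1,"F",st["contact_force"],"gap",st["finger_gap"],"j",st["joint_pos"],"t",st["time_s"])
    print("R",R)
E
python3 - <<'E'
from h import *
np.set_printoptions(precision=4,suppress=True)
go([.545,.199,.11],-.27)
E
```

```text
pos [0.193  0.4607 0.1977] tool z yaw -0.3967655247908966 tool d mm [  87.7751 -105.2883  425.77  ] spin -0.12676552479089653 F [ 0.0649  0.1614 -0.4285] gap 0.9968686506656381 j [1.174  0.2411 0.0042 1.3352 0.     1.5708] t 0.2
R [[-0.0005  0.3864  0.9223]
 [-0.0012  0.9223 -0.3864]
 [-1.     -0.0013 -0.    ]]
```

Emit:
carry_out([
  {"dz":20,"dy":-5},
  {"dz":36,"dy":-9},
  {"dz":37,"dy":-9},
  {"dz":37,"dy":-9},
  {"dz":37,"dy":-9},
  {"dz":37,"dy":-9},
  {"dz":37,"dy":-9},
  {"dz":37,"dy":-9},
  {"dz":37,"dy":-9},
  {"dz":37,"dy":-9},
  {"dz":37,"dy":-9},
  {"dz":37,"dy":-10},
  {"dx":40,"spin":-0.127},
  {"dx":40},
  {"dx":0},
], fingers=0)

```text
schema error: expected keys dx, dy, dz, spin
```

Run:
```python
from h import *
np.set_printoptions(precision=4,suppress=True)
go([.545,.199,.041],-.27)
s,t=frames()
crop(s,340,140,100,110,6,"s1");crop(t,220,130,100,100,6,"t1")
```

```text
pos [0.193  0.4607 0.1977] tool z yaw -0.3967655247908966 tool d mm [ 156.7751 -105.197   425.7724] spin -0.12676552479089653 F [ 0.0649  0.1614 -0.4285] gap 0.9968686506656381 j [1.174  0.2411 0.0042 1.3352 0.     1.5708] t 0.2
R [[-0.0005  0.3864  0.9223]
 [-0.0012  0.9223 -0.3864]
 [-1.     -0.0013 -0.    ]]
```

View pics/s1.png

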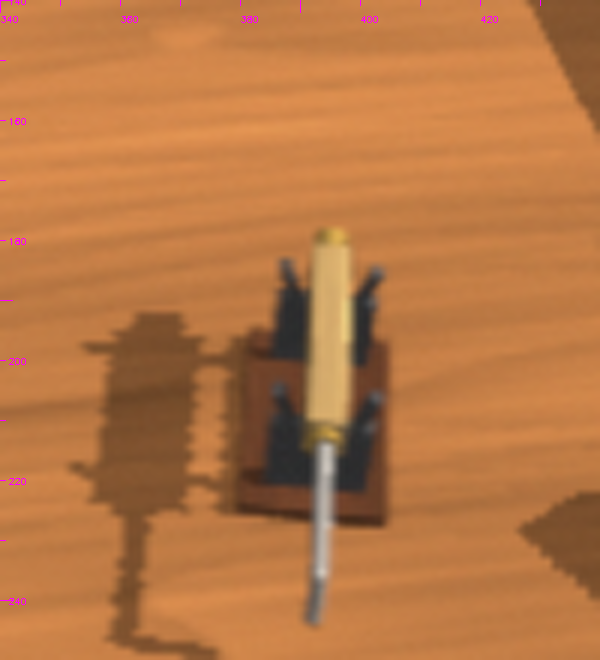

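View pics/t1.png

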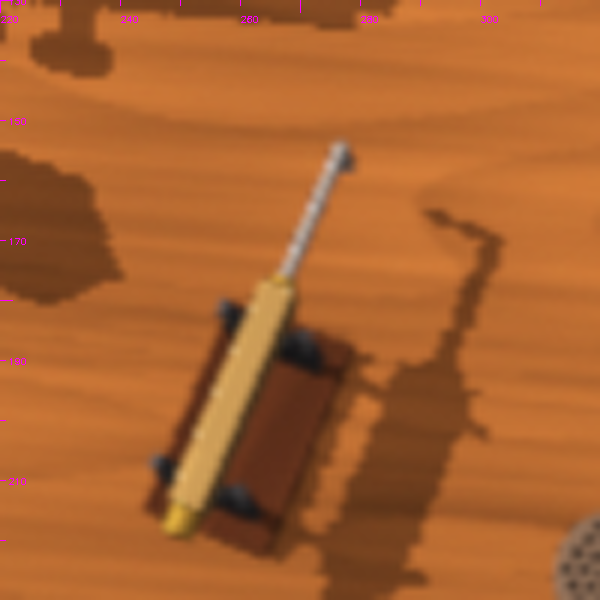

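The move was refused because every row must carry all four keys, so the arm hasn't moved and the hook is still in its rest. I'm resending it.

Emit:
carry_out([
  {"dx":0,"dy":-5,"dz":20,"spin":0},
  {"dx":0,"dy":-9,"dz":36,"spin":0},
  {"dx":0,"dy":-9,"dz":37,"spin":0},
  {"dx":0,"dy":-9,"dz":37,"spin":0},
  {"dx":0,"dy":-9,"dz":37,"spin":0},
  {"dx":0,"dy":-9,"dz":37,"spin":0},
  {"dx":0,"dy":-9,"dz":37,"spin":0},
  {"dx":0,"dy":-9,"dz":37,"spin":0},
  {"dx":0,"dy":-9,"dz":37,"spin":0},
  {"dx":0,"dy":-9,"dz":37,"spin":0},
  {"dx":0,"dy":-9,"dz":37,"spin":0},
  {"dx":0,"dy":-10,"dz":37,"spin":0},
  {"dx":40,"dy":0,"dz":0,"spin":-0.127},
  {"dx":40,"dy":0,"dz":0,"spin":0},
  {"dx":0,"dy":0,"dz":0,"spin":0},
], fingers=0)

```text
time_s: 2.17
eef_pos: [0.5426, 0.1984, 0.1146]
ee_rot: [-2.519, 1.562, -2.789]
contact_force: [-0.1, -0.9, 0.3]
finger_gap: 0.997
```

Run:
```python
from h import *
np.set_printoptions(precision=4,suppress=True)
go([.545,.199,.041],-.27)
s,t=frames()
crop(s,340,140,100,110,6,"s2");crop(t,220,130,100,100,6,"t2")
```

```text
pos [0.5426 0.1984 0.1146] tool z yaw -0.27019777215482527 tool d mm [73.5841  1.624   2.6843] spin -0.00019777215482519317 F [-0.0502 -0.938   0.332 ] gap 0.9968602615269597 j [ 0.3505  0.4469  0.08    1.2124 -0.      0.6207] t 2.175
R [[-0.008   0.2669  0.9637]
 [-0.0029  0.9637 -0.2669]
 [-1.     -0.005  -0.0069]]
```

View pics/s2.png

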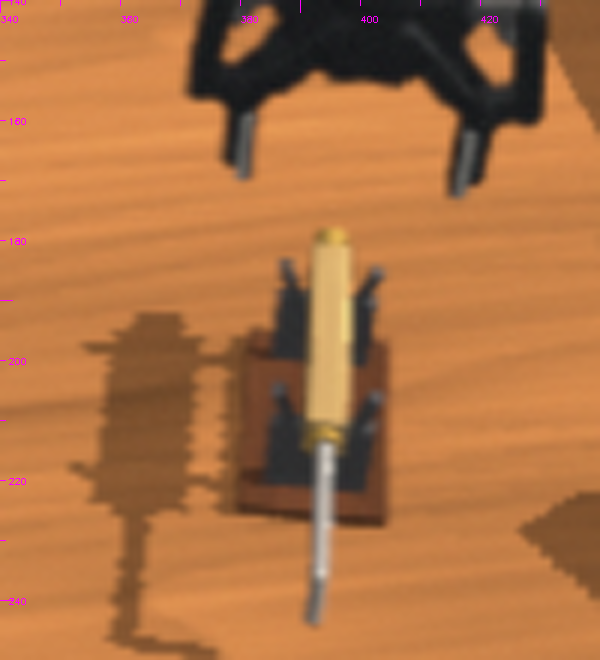

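View pics/t2.png

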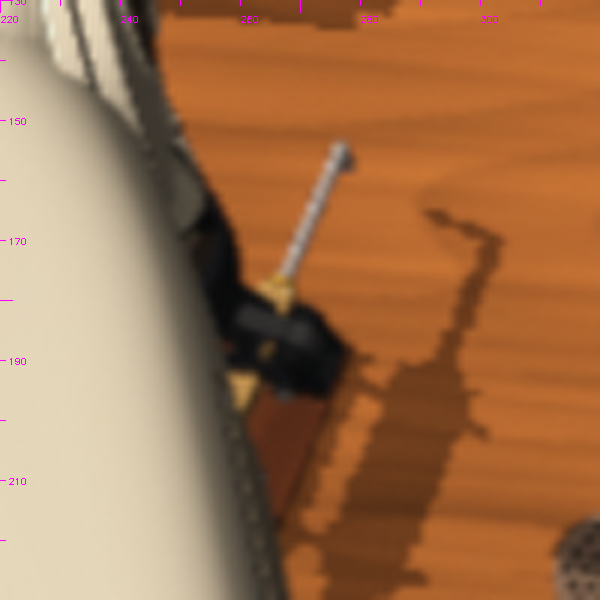

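The gripper straddles the handle; in the scene view the fingertips are at about (380,170) and (417,173), on either side of it. Next I descend.

Emit:
carry_out([
  {"dx":20,"dy":1.6,"dz":2.7,"spin":0},
  {"dx":20,"dy":0,"dz":0,"spin":0},
  {"dx":20,"dy":0,"dz":0,"spin":0},
  {"dx":11,"dy":0,"dz":0,"spin":0},
  {"dx":0,"dy":0,"dz":0,"spin":0},
  {"dx":0,"dy":0,"dz":0,"spin":0},
])

```text
time_s: 3.02
eef_pos: [0.5497, 0.201, 0.0487]
ee_rot: [0.633, 1.568, 0.364]
contact_force: [0.2, -1.0, -1.1]
finger_gap: 1.003
```

Run:
```python
from h import *
np.set_printoptions(precision=4,suppress=True)
go([.545,.199,.041],-.27)
s,t=frames()
crop(s,340,140,100,110,6,"s3")
```

```text
pos [0.5497 0.201  0.0487] tool z yaw -0.26975917001343697 tool d mm [ 7.6572 -3.1362 -3.9793] spin 0.00024082998656305143 F [ 0.1554 -0.9634 -1.1474] gap 1.0031236844936848 j [ 0.3505  0.5066 -0.0072  1.0545  0.      0.6202] t 3.025
R [[ 0.0023  0.2665  0.9638]
 [ 0.0009  0.9638 -0.2665]
 [-1.      0.0015  0.002 ]]
```

View pics/s3.png

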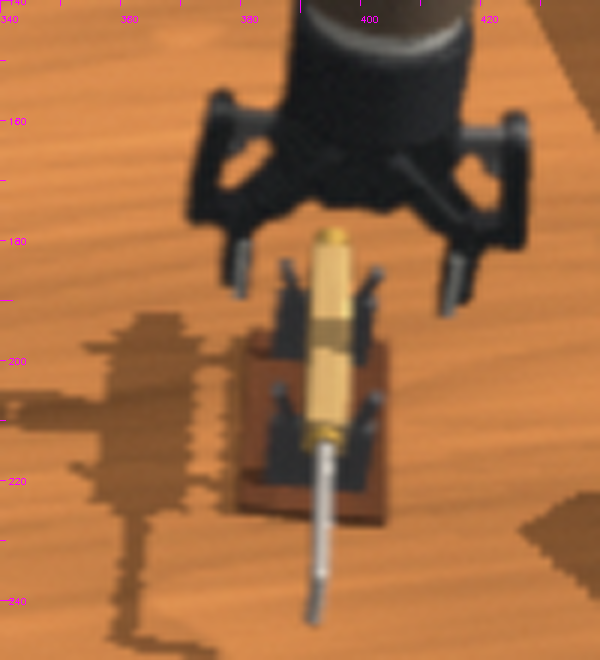

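The fingers straddle the handle in the scene view, at columns 379 and 415 with the handle at 394. The measured pose is a few mm off, so I correct it, let it settle and check.

Emit:
carry_out([
  {"dx":7,"dy":-3,"dz":-4,"spin":0},
  {"dx":0,"dy":0,"dz":0,"spin":0},
  {"dx":0,"dy":0,"dz":0,"spin":0},
  {"dx":0,"dy":0,"dz":0,"spin":0},
])

```text
time_s: 3.62
eef_pos: [0.5441, 0.1987, 0.0403]
ee_rot: [0.612, 1.571, 0.342]
contact_force: [-0.2, -0.5, 0.0]
finger_gap: 1.003
```

Run:
```python
from h import *
np.set_printoptions(precision=4,suppress=True)
go([.545,.199,.041],-.27)
```

```text
pos [0.5441 0.1987 0.0403] tool z yaw -0.2698160435949852 tool d mm [-0.7198  0.5306  0.8128] spin 0.0001839564050147846 F [-0.1787 -0.463   0.0245] gap 1.0027796465080956 j [ 0.3502  0.5059 -0.0328  1.0319 -0.      0.62  ] t 3.625
R [[ 0.0002  0.2666  0.9638]
 [ 0.0001  0.9638 -0.2666]
 [-1.      0.0001  0.0002]]
```

Emit:
carry_out([
  {"dx":0,"dy":0,"dz":0,"spin":0},
  {"dx":0,"dy":0,"dz":0,"spin":0},
  {"dx":0,"dy":0,"dz":0,"spin":0},
  {"dx":0,"dy":0,"dz":0,"spin":0},
  {"dx":0,"dy":0,"dz":0,"spin":0},
  {"dx":0,"dy":0,"dz":0,"spin":0},
  {"dx":0,"dy":0,"dz":0,"spin":0},
], fingers=255)

```text
time_s: 4.5
eef_pos: [0.5439, 0.1987, 0.0402]
ee_rot: [0.677, 1.571, 0.407]
contact_force: [0.1, -0.0, 0.3]
finger_gap: -0.002
```

Run:
```python
from h import *
np.set_printoptions(precision=4,suppress=True)
go([.545,.199,.041],-.27)
s,t=frames()
crop(s,340,140,100,110,6,"s4")
```

```text
pos [0.5439 0.1987 0.0402] tool z yaw -0.2698365551942614 tool d mm [-0.779   0.6174  0.9386] spin 0.00016344480573859954 F [ 0.1217 -0.0396  0.3014] gap -0.0019146863109375473 j [ 0.3502  0.5059 -0.033   1.0319  0.      0.62  ] t 4.5
R [[ 0.      0.2666  0.9638]
 [ 0.      0.9638 -0.2666]
 [-1.      0.      0.    ]]
```

View pics/s4.png

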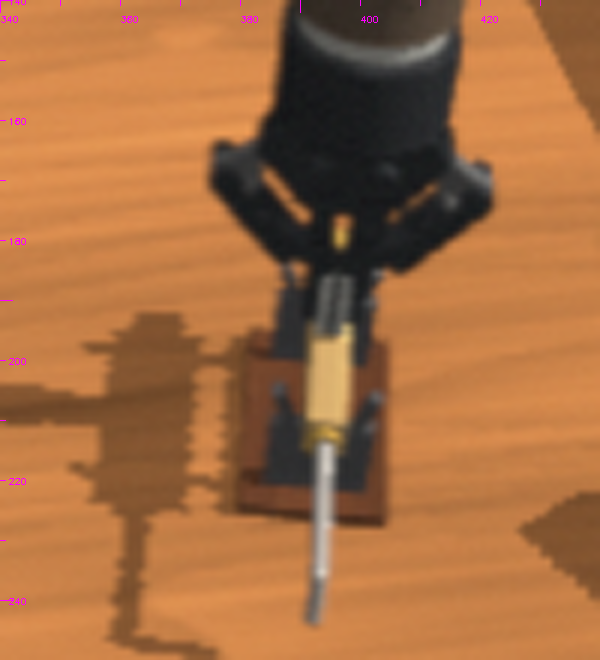

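The fingers shut completely (gap 0) and appear to sit above the handle, so I need to check the tip height against the camera.

Run:
```python
from h import *
np.set_printoptions(precision=4,suppress=True)
s,t=frames()
print(proj(s,[[.544,.199,z] for z in(.04,.05,.06,.07,.08,.09)]))
print(proj(t,[[.544,.199,z] for z in(.04,.06,.08,.09)]))
crop(t,220,130,100,100,6,"t4");crop(s,380,165,30,40,18,"s4b")
```

```text
[[393.2011 201.7296]
 [393.5732 199.2342]
 [393.9498 196.7066]
 [394.331  194.1464]
 [394.7168 191.5528]
 [395.1074 188.9253]]
[[259.9393 197.5887]
 [258.9174 196.0379]
 [257.8609 194.4342]
 [257.3191 193.6117]]
```

View pics/t4.png

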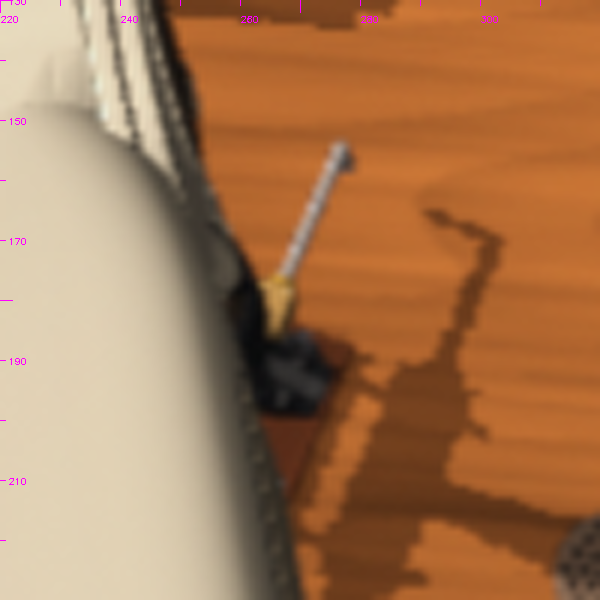

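View pics/s4b.png

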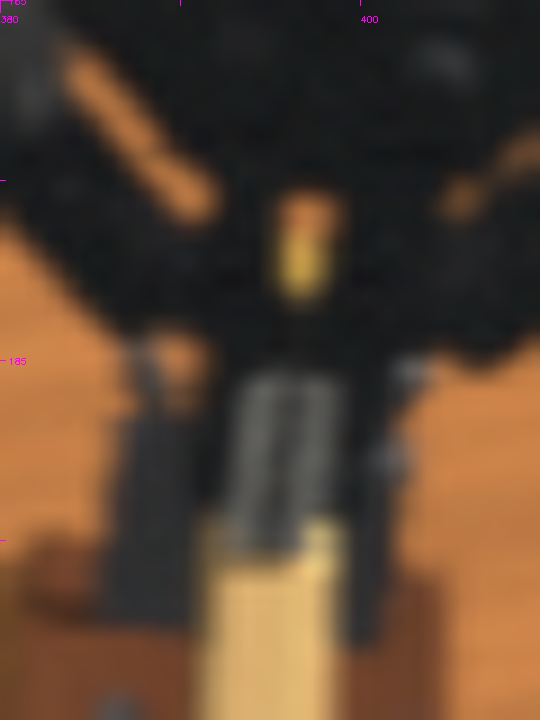

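Run:
```python
from h import *
np.set_printoptions(precision=4,suppress=True)
s,t=frames()
def plane(uv,p0,n):
    o,d=ray(s,uv);n=np.array(n);return o+d*(((np.array(p0)-o)@n)/(d@n))[:,None]
n=[.9638,-.2666,0]
for off in(0,.011):
  print("s4 closed tip",plane([[394,195.8]],np.array([.5439,.1987,0])+off*np.array(n),n))
  print("s3 open",plane([[379.5,189],[414,192]],np.array([.5497,.201,0])+off*np.array(n),n))
  print("s2 open",plane([[380.5,169.5],[416,172.5]],np.array([.5426,.1984,0])+off*np.array(n),n))
```

```text
s4 closed tip [[0.5439 0.1988 0.0635]]
s3 open [[0.5375 0.1568 0.0893]
 [0.5625 0.2471 0.0893]]
s2 open [[0.5308 0.1557 0.1542]
 [0.5555 0.2452 0.1539]]
s4 closed tip [[0.5543 0.195  0.0741]]
s3 open [[0.548  0.1536 0.0996]
 [0.5726 0.2426 0.0996]]
s2 open [[0.5413 0.1525 0.1635]
 [0.5657 0.2407 0.1632]]
```

Scene view: the shut fingertips at about (394,196) lie on rays that put the real tip near z≈0.07, just above the handle. The reported z is 0.040, so it reads roughly 30 mm low. The handle hasn't moved. I'll open, go down in stages and check by camera.

Emit:
carry_out([
  {"dx":0,"dy":0,"dz":0,"spin":0},
  {"dx":0,"dy":0,"dz":0,"spin":0},
  {"dx":0,"dy":0,"dz":0,"spin":0},
  {"dx":0,"dy":0,"dz":0,"spin":0},
  {"dx":0,"dy":0,"dz":0,"spin":0},
  {"dx":0,"dy":0,"dz":0,"spin":0},
  {"dx":10,"dy":0,"dz":0,"spin":0},
  {"dx":10,"dy":0,"dz":0,"spin":0},
  {"dx":0,"dy":0,"dz":0,"spin":0},
  {"dx":0,"dy":0,"dz":0,"spin":0},
], fingers=0)

```text
time_s: 6.05
eef_pos: [0.5438, 0.1986, 0.0199]
ee_rot: [-2.503, 1.57, -2.773]
contact_force: [0.2, -0.4, 0.5]
finger_gap: 0.997
```

Run:
```python
from h import *
np.set_printoptions(precision=4,suppress=True)
go([.545,.199,.008],-.27)
s,t=frames()
crop(s,340,140,100,110,6,"s5")
```

```text
pos [0.5438 0.1986 0.0199] tool z yaw -0.26976587005858116 tool d mm [11.9389  0.6769  1.0598] spin 0.0002341299414188036 F [ 0.1674 -0.4313  0.4677] gap 0.9972322302603656 j [ 0.3502  0.5272 -0.0567  0.9874 -0.      0.62  ] t 6.05
R [[-0.0005  0.2665  0.9638]
 [-0.0002  0.9638 -0.2665]
 [-1.     -0.0003 -0.0004]]
```

View pics/s5.png

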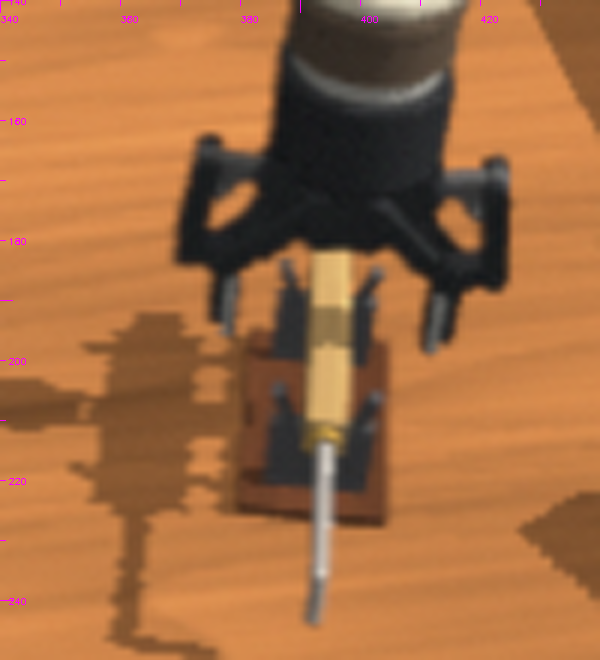

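Scene view: the open fingertips are at about (377,196) and (412,199), still straddling the handle. I'll go down 12 mm more and close.

Emit:
carry_out([
  {"dx":6,"dy":0,"dz":0,"spin":0},
  {"dx":6,"dy":0,"dz":0,"spin":0},
  {"dx":0,"dy":0,"dz":0,"spin":0},
  {"dx":0,"dy":0,"dz":0,"spin":0},
], fingers=0)

```text
time_s: 6.65
eef_pos: [0.5438, 0.1986, 0.0081]
ee_rot: [-2.502, 1.571, -2.772]
contact_force: [-0.2, 0.7, 0.1]
finger_gap: 1.0
```

Emit:
carry_out([
  {"dx":0,"dy":0,"dz":0,"spin":0},
  {"dx":0,"dy":0,"dz":0,"spin":0},
  {"dx":0,"dy":0,"dz":0,"spin":0},
  {"dx":0,"dy":0,"dz":0,"spin":0},
  {"dx":0,"dy":0,"dz":0,"spin":0},
  {"dx":0,"dy":0,"dz":0,"spin":0},
], fingers=255)

```text
time_s: 7.4
eef_pos: [0.5441, 0.1987, 0.0084]
ee_rot: [0.589, 1.57, 0.319]
contact_force: [-0.5, 1.0, 1.1]
finger_gap: 0.201
```

Run:
```python
from h import *
np.set_printoptions(precision=4,suppress=True)
go([.545,.199,.008],-.27)
s,t=frames()
crop(s,340,140,100,110,6,"s6")
```

```text
pos [0.5441 0.1987 0.0084] tool z yaw -0.26982869086383177 tool d mm [0.4263 0.5081 0.7875] spin 0.0001713091361681407 F [-0.4893  1.0011  1.1492] gap 0.20109656097470738 j [ 0.3502  0.5398 -0.0695  0.9611 -0.      0.62  ] t 7.4
R [[ 0.0004  0.2666  0.9638]
 [ 0.0001  0.9638 -0.2666]
 [-1.      0.0002  0.0003]]
```

View pics/s6.png

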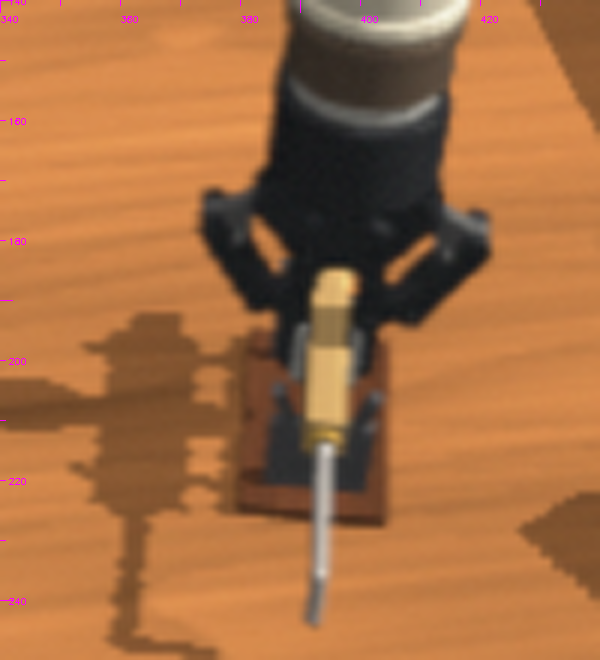

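Scene view: the pads now clasp the handle at about (389,199) and (399,199), gap 17 mm. Next I lift.

Emit:
carry_out([
  {"dx":-5,"dy":0,"dz":0,"spin":0},
  {"dx":-15,"dy":0,"dz":0,"spin":0},
  {"dx":-25,"dy":0,"dz":0,"spin":0},
  {"dx":-25,"dy":0,"dz":0,"spin":0},
  {"dx":-15,"dy":0,"dz":0,"spin":0},
  {"dx":0,"dy":0,"dz":0,"spin":0},
  {"dx":0,"dy":0,"dz":0,"spin":0},
  {"dx":0,"dy":0,"dz":0,"spin":0},
])

```text
time_s: 8.5
eef_pos: [0.543, 0.1983, 0.0919]
ee_rot: [-2.525, 1.568, -2.795]
contact_force: [-0.1, -0.0, -1.7]
finger_gap: 0.2
```

Run:
```python
from h import *
np.set_printoptions(precision=4,suppress=True)
go([.545,.199,.008],-.27)
s,t=frames()
crop(s,340,140,100,110,6,"s7");crop(t,220,130,100,100,6,"t7")
```

```text
pos [0.543  0.1983 0.0919] tool z yaw -0.26984246845644905 tool d mm [83.903   1.326   1.9222] spin 0.00015753154355091503 F [-0.1026 -0.0249 -1.7026] gap 0.20003470680275506 j [0.3502 0.4596 0.0379 1.1517 0.     0.62  ] t 8.5
R [[-0.0024  0.2666  0.9638]
 [-0.0009  0.9638 -0.2666]
 [-1.     -0.0015 -0.0021]]
```

View pics/s7.png

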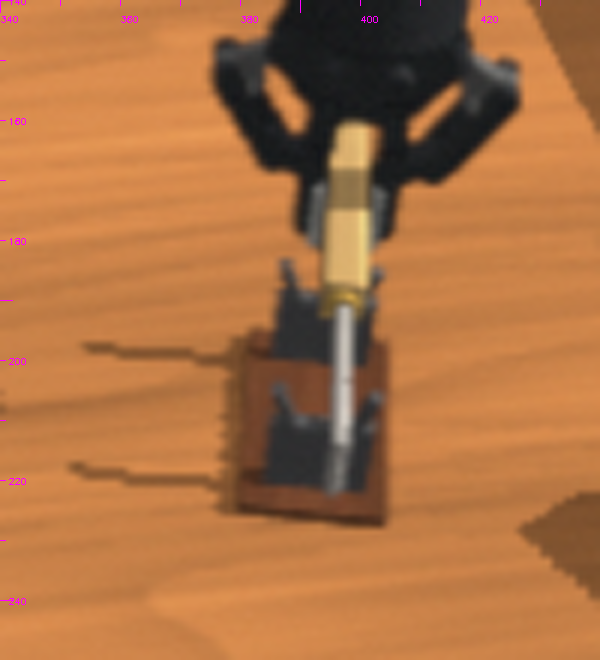

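View pics/t7.png

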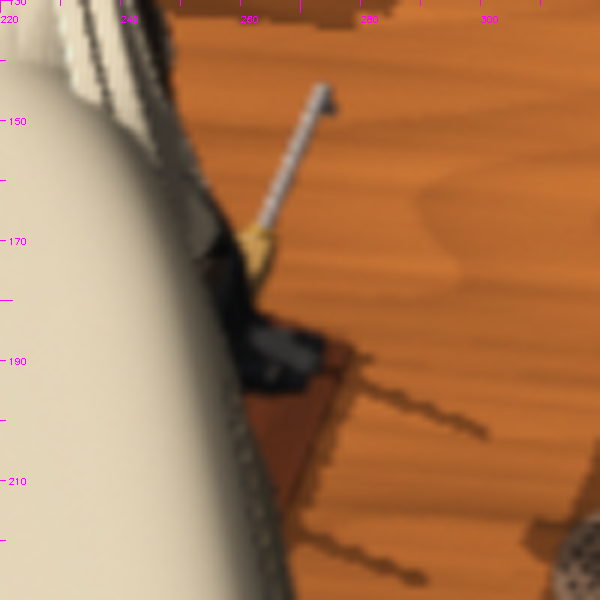

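Run:
```python
from h import *
np.set_printoptions(precision=4,suppress=True)
s,t=frames()
q=lambda x,y,X,Y:[x+X/6-.42,y+Y/6-.42]
b=tri(t,[q(220,130,320,90)],s,[q(340,140,341,443)]);print("bend tri",b)
for z in(.1435,.15):print(z,onz(t,[q(220,130,318,95),q(220,130,264,220)],z),onz(s,[q(340,140,341,440),q(340,140,343,310)],z))
print("tip s at z", [onz(s,[q(340,140,335,490)],z) for z in(.1115,.118)])
# expected
u=np.array([.9638,-.2666]);print("exp bend",np.array([.543,.1983])+.14*u,np.array([.543,.1983])+.06*u)
```

```text
bend tri [[0.6788 0.1625 0.1405 0.0013]]
0.1435 [[0.6753 0.1633 0.1435]
 [0.6116 0.1812 0.1435]] [[0.6799 0.1613 0.1435]
 [0.6071 0.1811 0.1435]]
0.15 [[0.6729 0.1622 0.15  ]
 [0.6096 0.18   0.15  ]] [[0.6857 0.159  0.15  ]
 [0.6136 0.1786 0.15  ]]
tip s at z [array([[0.6782, 0.1628, 0.1115]]), array([[0.6838, 0.1607, 0.118 ]])]
exp bend [0.6779 0.161 ] [0.6008 0.1823]
```

Top view: the hook end is at about (273,145). Triangulated, the bend is at (0.678, 0.162, 0.141), which agrees with a centred grip of 138–140 mm. Next I carry it over the lane.

Emit:
carry_out([
  {"dx":0,"dy":-18,"dz":1.5,"spin":0},
  {"dx":0,"dy":-33,"dz":3,"spin":0},
  {"dx":0,"dy":-38,"dz":3.5,"spin":0},
  {"dx":0,"dy":-38,"dz":3.5,"spin":0},
  {"dx":0,"dy":-38,"dz":3.5,"spin":0},
  {"dx":0,"dy":-38,"dz":3.5,"spin":0},
  {"dx":0,"dy":-38,"dz":3.5,"spin":0},
  {"dx":0,"dy":-38,"dz":3.5,"spin":0},
  {"dx":0,"dy":-38,"dz":3.5,"spin":0},
  {"dx":0,"dy":-38,"dz":3,"spin":0},
  {"dx":0,"dy":-24,"dz":2,"spin":0},
  {"dx":0,"dy":0,"dz":0,"spin":-0.053},
  {"dx":0,"dy":0,"dz":0,"spin":0},
  {"dx":0,"dy":0,"dz":0,"spin":0},
  {"dx":0,"dy":0,"dz":0,"spin":0},
])

```text
time_s: 10.58
eef_pos: [0.4756, -0.1755, 0.0933]
ee_rot: [-1.313, 1.571, -1.53]
contact_force: [1.2, 0.6, -0.9]
finger_gap: 0.199
```

Run:
```python
from h import *
np.set_printoptions(precision=4,suppress=True)
go([.475,-.176,.0004],-.217)
s,t=frames()
crop(s,195,160,110,140,5,"s8");crop(t,345,120,110,120,6,"t8")
print(proj(s,[.61,-.206,.036]),proj(t,[.61,-.206,.036]))
```

```text
pos [ 0.4756 -0.1755  0.0933] tool z yaw -0.21661174769665267 tool d mm [92.8546 -0.6351 -0.4708] spin 0.0003882523033473806 F [ 1.2192  0.5949 -0.8579] gap 0.1987501656837933 j [-0.3534  0.3253 -0.1639  1.0816 -0.0001 -0.1368] t 10.575
R [[ 0.      0.2149  0.9766]
 [-0.0001  0.9766 -0.2149]
 [-1.     -0.0001  0.    ]]
[[249.318  235.8436]] [[394.7115 188.4043]]
```

View pics/s8.png

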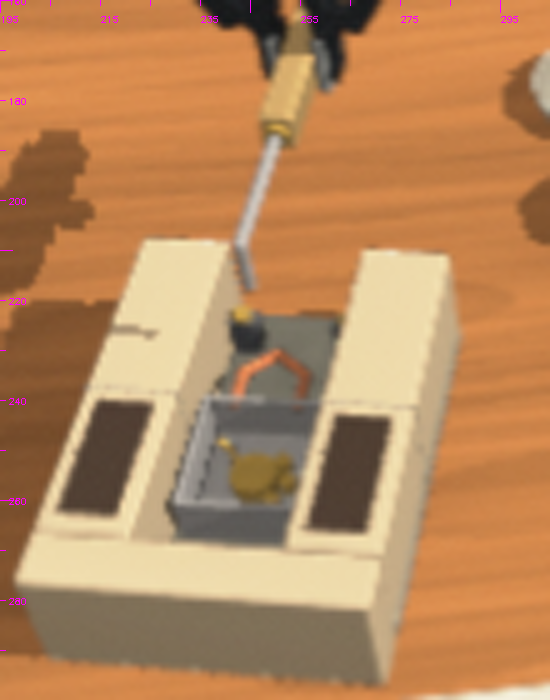

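View pics/t8.png

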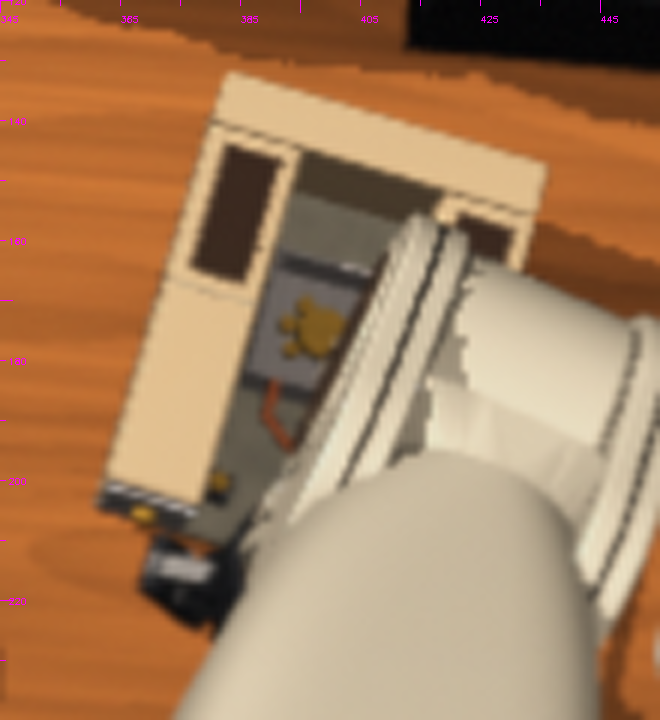

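Run:
```python
from h import *
np.set_printoptions(precision=4,suppress=True)
s,t=frames()
q=lambda X,Y:[195+X/5-.4,160+Y/5-.4]
print("tip",onz(s,[q(249,290)],.1129),"bend",onz(s,[q(240,243)],.1449),"rod start",onz(s,[q(277,140)],.1449), "handle",onz(s,[q(300,30)],.1449))
print("nib tops s",onz(s,[q(242,313)],.034))
u=np.array([.9766,-.2149]);print(np.array([.4756,-.1755])+.14*u)
print(proj(s,[[*(np.array([.4756,-.1755])+.14*u),.113],[*(np.array([.4756,-.1755])+.14*u),.018]]))
```

```text
tip [[ 0.6149 -0.2063  0.1129]] bend [[ 0.6131 -0.2055  0.1449]] rod start [[ 0.5414 -0.1883  0.1449]] handle [[ 0.4543 -0.1769  0.1449]]
nib tops s [[ 0.557  -0.2242  0.034 ]]
[ 0.6123 -0.2056]
[[244.7022 216.8019]
 [250.5091 240.808 ]]
```

Scene view: the tip is at about (244.6,218). On its own height that is (0.614,-0.206), about 3 mm deeper than the loop centre. I shift back 3 mm and descend to just above bar height.

Emit:
carry_out([
  {"dx":8,"dy":0,"dz":-3,"spin":0},
  {"dx":20,"dy":0,"dz":0,"spin":0},
  {"dx":20,"dy":0,"dz":0,"spin":0},
  {"dx":14,"dy":0,"dz":0,"spin":0},
  {"dx":5,"dy":0,"dz":0,"spin":0},
  {"dx":0,"dy":0,"dz":0,"spin":0},
  {"dx":0,"dy":0,"dz":0,"spin":0},
  {"dx":0,"dy":0,"dz":0,"spin":0},
])

```text
time_s: 11.78
eef_pos: [0.4734, -0.1753, 0.0269]
ee_rot: [-0.132, 1.569, -0.349]
contact_force: [0.1, 0.6, -0.9]
finger_gap: 0.2
```

Run:
```python
from h import *
np.set_printoptions(precision=4,suppress=True)
go([.475,-.176,.0004],-.217)
s,t=frames()
crop(s,220,190,50,60,11,"s9");
```

```text
pos [ 0.4734 -0.1753  0.0269] tool z yaw -0.21680832741018985 tool d mm [26.4924 -0.3562  1.717 ] spin 0.00019167258981012125 F [ 0.091   0.5599 -0.9029] gap 0.19984354835569043 j [-0.3546  0.3922 -0.2615  0.9157  0.     -0.1378] t 11.775
R [[ 0.0014  0.2151  0.9766]
 [-0.0005  0.9766 -0.2151]
 [-1.     -0.0002  0.0015]]
```

View pics/s9.png

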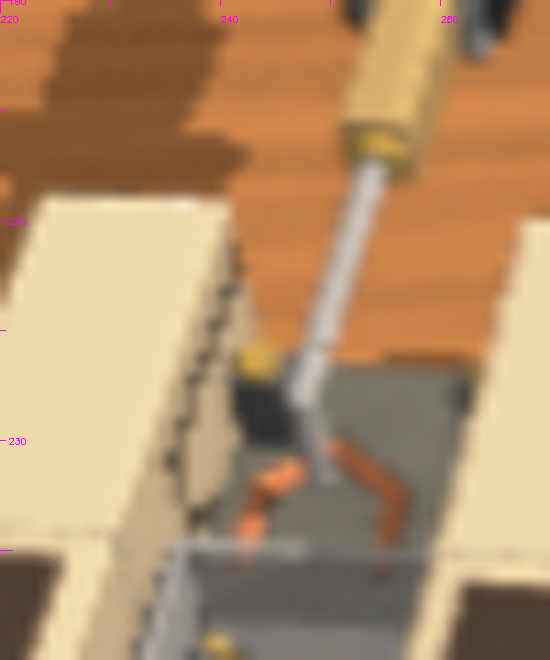

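Scene view: the tip is at about (249.6,233), just inside the loop, whose nose is at about (249,231). It will be near the loop centre (250,236) when lowered. I lower it 26 mm.

Emit:
carry_out([
  {"dx":8,"dy":0,"dz":0,"spin":0},
  {"dx":10,"dy":0,"dz":0,"spin":0},
  {"dx":8,"dy":0,"dz":0,"spin":0},
  {"dx":0,"dy":0,"dz":0,"spin":0},
  {"dx":0,"dy":0,"dz":0,"spin":0},
  {"dx":0,"dy":0,"dz":0,"spin":0},
])

```text
time_s: 12.62
eef_pos: [0.4731, -0.1752, 0.0005]
ee_rot: [-0.167, 1.57, -0.384]
contact_force: [-0.9, 0.1, -1.2]
finger_gap: 0.2
```

Run:
```python
from h import *
np.set_printoptions(precision=4,suppress=True)
go([.475,-.176,.0004],-.217)
s,t=frames()
crop(s,220,190,50,60,11,"s10");
```

```text
pos [ 0.4731 -0.1752  0.0005] tool z yaw -0.21679887094559608 tool d mm [ 0.1103 -0.3887  2.0244] spin 0.0002011290544039479 F [-0.9397  0.1157 -1.1586] gap 0.20036852210122058 j [-0.3546  0.4264 -0.2911  0.8525 -0.     -0.1378] t 12.625
R [[ 0.0007  0.2151  0.9766]
 [-0.0003  0.9766 -0.2151]
 [-1.     -0.0001  0.0007]]
```

View pics/s10.png

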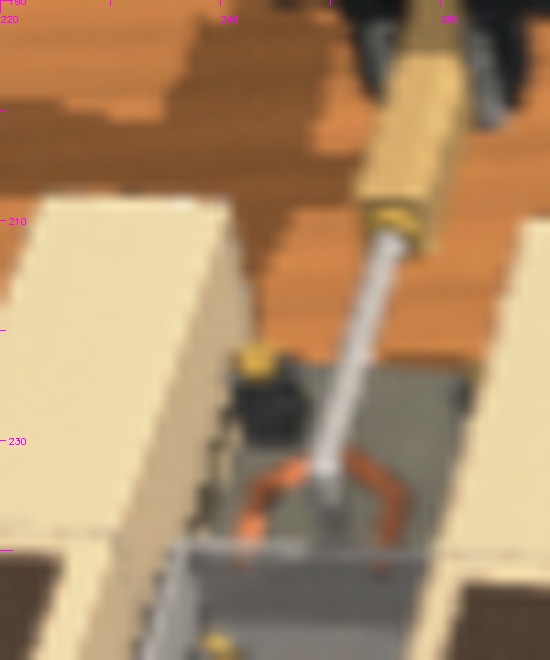

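The bent end is down inside the loop, with its shaft at about (249.5,236) between the nose and the tray wall. I start a gentle drag.

Emit:
carry_out([
  {"dx":0,"dy":0,"dz":-1,"spin":0},
  {"dx":0,"dy":0,"dz":-1.5,"spin":0},
  {"dx":0,"dy":0,"dz":-1.5,"spin":0},
  {"dx":0,"dy":0,"dz":-1.5,"spin":0},
  {"dx":0,"dy":0,"dz":-1.5,"spin":0},
  {"dx":0,"dy":0,"dz":-1.5,"spin":0},
  {"dx":0,"dy":0,"dz":-1.5,"spin":0},
  {"dx":0,"dy":0,"dz":-1.5,"spin":0},
  {"dx":0,"dy":0,"dz":-1.5,"spin":0},
  {"dx":0,"dy":0,"dz":-1.5,"spin":0},
  {"dx":0,"dy":0,"dz":-1.5,"spin":0},
  {"dx":0,"dy":0,"dz":-1.5,"spin":0},
])

```text
time_s: 14.22
eef_pos: [0.456, -0.1713, 0.0004]
ee_rot: [0.049, 1.57, -0.168]
contact_force: [2.4, -0.4, -0.6]
finger_gap: 0.2
```

Run:
```python
from h import *
np.set_printoptions(precision=4,suppress=True)
go([.475,-.176,.0004],-.217)
s,t=frames()
crop(s,220,190,60,80,9,"s11");print(readout.get_state()["contact_force"])
print("nibs t",onz(t,[[355+158/6-.4,125+455/6-.4],[355+265/6-.4,125+485/6-.4]],.038))
```

```text
pos [ 0.456  -0.1713  0.0004] tool z yaw -0.21672158008137038 tool d mm [ 0.0245 -0.4673 19.54  ] spin 0.00027841991862964655 F [ 2.3759 -0.4132 -0.5588] gap 0.19973417756675874 j [-0.3595  0.3985 -0.3379  0.8335  0.0002 -0.1428] t 14.225
R [[ 0.0009  0.215   0.9766]
 [-0.0001  0.9766 -0.215 ]
 [-1.      0.      0.0009]]
[ 1.5479 -0.0175 -0.3379]
nibs t [[ 0.5682 -0.1659  0.038 ]
 [ 0.5575 -0.2204  0.038 ]]
```

View pics/s11.png

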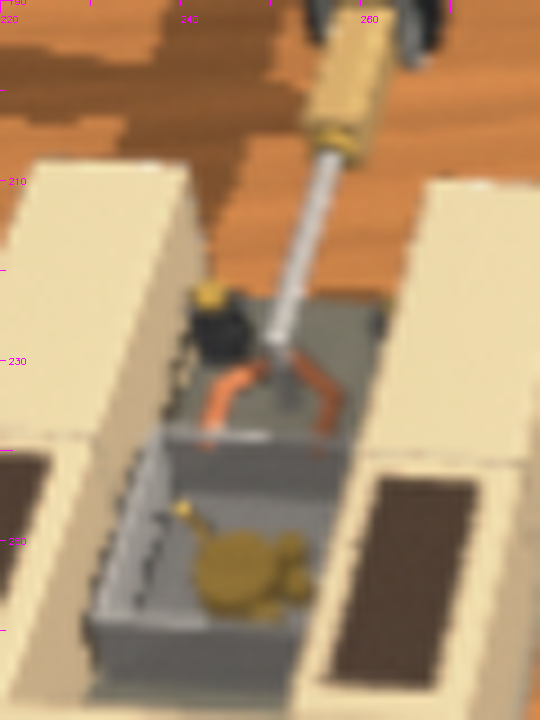

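The tray is engaged: the nose is on the hook at about (250,230) and the drag force is about 2 N. The nibs look to be about 18 mm in, which leaves roughly 45–50 mm to go. I drag 36 mm more, gently, then feel for them.

Emit:
carry_out([
  {"dx":0,"dy":0,"dz":-1.5,"spin":0},
  {"dx":0,"dy":0,"dz":-2,"spin":0},
  {"dx":0,"dy":0,"dz":-2,"spin":0},
  {"dx":0,"dy":0,"dz":-2,"spin":0},
  {"dx":0,"dy":0,"dz":-2,"spin":0},
  {"dx":0,"dy":0,"dz":-2,"spin":0},
  {"dx":0,"dy":0,"dz":-2,"spin":0},
  {"dx":0,"dy":0,"dz":-2,"spin":0},
  {"dx":0,"dy":0,"dz":-2,"spin":0},
  {"dx":0,"dy":0,"dz":-2,"spin":0},
  {"dx":0,"dy":0,"dz":-2,"spin":0},
  {"dx":0,"dy":0,"dz":-2,"spin":0},
  {"dx":0,"dy":0,"dz":-2,"spin":0},
  {"dx":0,"dy":0,"dz":-2,"spin":0},
  {"dx":0,"dy":0,"dz":-2,"spin":0},
  {"dx":0,"dy":0,"dz":-2,"spin":0},
  {"dx":0,"dy":0,"dz":-1.5,"spin":0},
  {"dx":0,"dy":0,"dz":-1.5,"spin":0},
  {"dx":0,"dy":0,"dz":-1,"spin":0},
])

```text
time_s: 16.7
eef_pos: [0.421, -0.1636, 0.0002]
ee_rot: [-0.069, 1.571, -0.286]
contact_force: [2.4, -1.0, -1.0]
finger_gap: 0.199
```

Run:
```python
from h import *
np.set_printoptions(precision=4,suppress=True)
go([.475,-.176,.0004],-.217)
s,t=frames()
crop(s,220,190,60,80,9,"s12");print(readout.get_state()["contact_force"])
```

```text
pos [ 0.421  -0.1636  0.0002] tool z yaw -0.21679917454783856 tool d mm [-0.154  -0.4451 55.4355] spin 0.0002008254521614905 F [ 2.4006 -0.9908 -0.9669] gap 0.19903919474963722 j [-0.3708  0.3421 -0.4295  0.7991  0.     -0.154 ] t 16.7
R [[ 0.0001  0.2151  0.9766]
 [-0.      0.9766 -0.2151]
 [-1.     -0.      0.0001]]
[ 2.1258 -0.2318  1.0218]
```

View pics/s12.png

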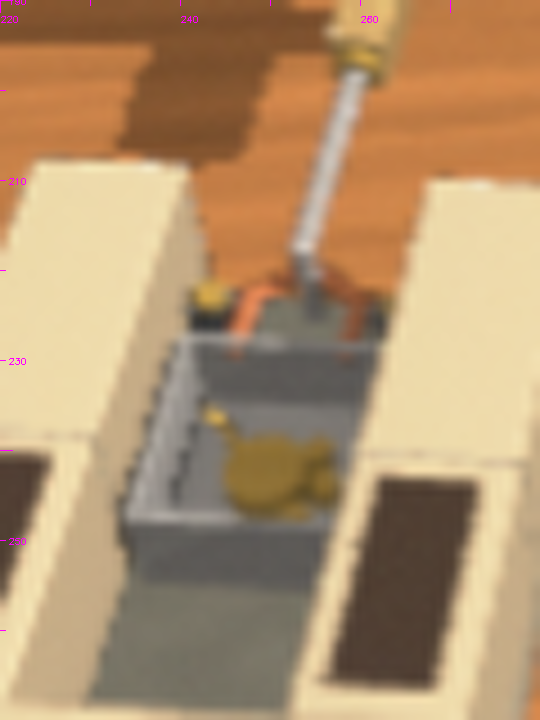

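Scene view: the tray's near wall is at about row 228 and the nib at about (242,225), so it's close. I switch to small steps, watching the force.

Emit:
carry_out([
  {"dx":0,"dy":0,"dz":-0.8,"spin":0},
  {"dx":0,"dy":0,"dz":-0.8,"spin":0},
  {"dx":0,"dy":0,"dz":-0.8,"spin":0},
  {"dx":0,"dy":0,"dz":-0.8,"spin":0},
])

```text
time_s: 17.3
eef_pos: [0.4178, -0.1629, 0.0002]
ee_rot: [-0.053, 1.571, -0.27]
contact_force: [1.5, -1.2, 0.5]
finger_gap: 0.2
```

Emit:
carry_out([
  {"dx":0,"dy":0,"dz":-0.5,"spin":0},
  {"dx":0,"dy":0,"dz":-0.5,"spin":0},
  {"dx":0,"dy":0,"dz":-0.5,"spin":0},
])

```text
time_s: 17.68
eef_pos: [0.4164, -0.1626, 0.0002]
ee_rot: [-0.834, 1.571, -1.051]
contact_force: [3.5, 0.2, 0.4]
finger_gap: 0.203
```

Emit:
carry_out([
  {"dx":0,"dy":0,"dz":-0.5,"spin":0},
  {"dx":0,"dy":0,"dz":-0.5,"spin":0},
])

```text
time_s: 17.92
eef_pos: [0.4154, -0.1624, 0.0002]
ee_rot: [-0.701, 1.571, -0.918]
contact_force: [2.8, -0.5, 0.6]
finger_gap: 0.199
```

Emit:
carry_out([
  {"dx":0,"dy":0,"dz":-0.5,"spin":0},
  {"dx":0,"dy":0,"dz":-0.5,"spin":0},
])

```text
time_s: 18.18
eef_pos: [0.4144, -0.1622, 0.0002]
ee_rot: [-0.229, 1.571, -0.446]
contact_force: [3.7, -0.9, -0.1]
finger_gap: 0.201
```

Run:
```python
from h import *
np.set_printoptions(precision=4,suppress=True)
s,t=frames()
crop(s,220,190,60,80,9,"s13")
for _ in range(3): print(readout.get_state()["contact_force"]); eyes.grab_frame("top")
```

```text
[ 2.116  -1.1748  0.5713]
[ 2.9533 -0.5731 -0.4029]
[ 2.2984 -0.5311 -0.5752]
```

View pics/s13.png

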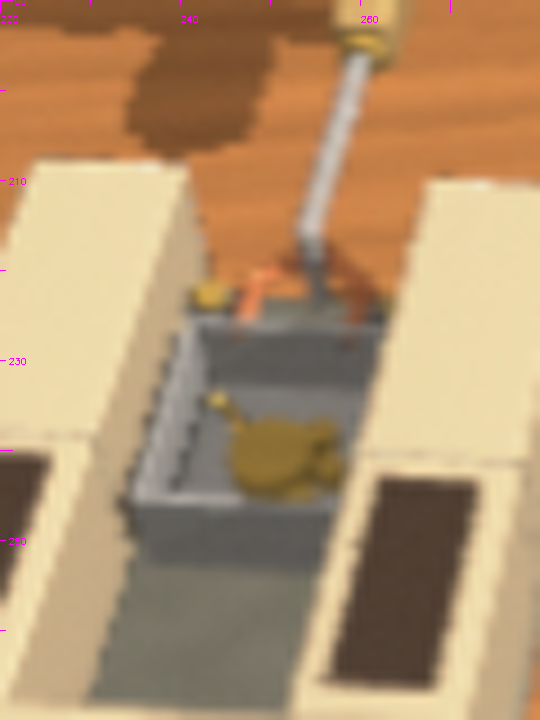

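The drag stays at about 2.5 N and the near wall is at about row 225.5, just short of the nib. I keep feeling forward.

Emit:
carry_out([
  {"dx":0,"dy":0,"dz":-0.5,"spin":0},
  {"dx":0,"dy":0,"dz":-0.5,"spin":0},
])

```text
time_s: 18.68
eef_pos: [0.4135, -0.162, 0.0002]
ee_rot: [0.546, 1.571, 0.329]
contact_force: [2.3, -0.6, -0.2]
finger_gap: 0.2
```

Emit:
carry_out([
  {"dx":0,"dy":0,"dz":-0.5,"spin":0},
  {"dx":0,"dy":0,"dz":-0.5,"spin":0},
])

```text
time_s: 18.92
eef_pos: [0.4125, -0.1618, 0.0002]
ee_rot: [0.594, 1.571, 0.377]
contact_force: [2.3, -0.5, 1.2]
finger_gap: 0.201
```

Emit:
carry_out([
  {"dx":0,"dy":0,"dz":-0.5,"spin":0},
  {"dx":0,"dy":0,"dz":-0.4,"spin":0},
])

```text
time_s: 19.18
eef_pos: [0.4116, -0.1616, 0.0002]
ee_rot: [-0.055, 1.571, -0.271]
contact_force: [3.5, -0.6, 0.4]
finger_gap: 0.198
```

Emit:
carry_out([
  {"dx":0,"dy":0,"dz":-0.4,"spin":0},
  {"dx":0,"dy":0,"dz":-0.4,"spin":0},
])

```text
time_s: 19.42
eef_pos: [0.4108, -0.1614, 0.0002]
ee_rot: [-0.266, 1.571, -0.483]
contact_force: [2.6, -0.6, 0.2]
finger_gap: 0.203
```

Emit:
carry_out([
  {"dx":0,"dy":0,"dz":-0.4,"spin":0},
  {"dx":0,"dy":0,"dz":-0.4,"spin":0},
])

```text
time_s: 19.68
eef_pos: [0.41, -0.1612, 0.0002]
ee_rot: [-1.832, 1.571, -2.048]
contact_force: [3.5, -0.6, -0.5]
finger_gap: 0.202
```

Emit:
carry_out([
  {"dx":0,"dy":0,"dz":-0.4,"spin":0},
  {"dx":0,"dy":0,"dz":-0.4,"spin":0},
])

```text
time_s: 19.92
eef_pos: [0.4093, -0.1611, 0.0002]
ee_rot: [-0.758, 1.571, -0.975]
contact_force: [2.0, -0.5, -0.9]
finger_gap: 0.203
```

Emit:
carry_out([
  {"dx":0,"dy":0,"dz":-0.4,"spin":0},
  {"dx":0,"dy":0,"dz":-0.4,"spin":0},
])

```text
time_s: 20.18
eef_pos: [0.409, -0.161, 0.0003]
ee_rot: [0.127, 1.57, -0.089]
contact_force: [4.3, -0.6, 0.3]
finger_gap: 0.203
```

Emit:
carry_out([
  {"dx":0,"dy":0,"dz":-0.4,"spin":0},
])

```text
time_s: 20.3
eef_pos: [0.409, -0.161, 0.0004]
ee_rot: [0.055, 1.569, -0.161]
contact_force: [6.6, -0.4, -1.4]
finger_gap: 0.202
```

Emit:
carry_out([
  {"dx":0,"dy":0,"dz":-0.4,"spin":0},
])

```text
time_s: 20.42
eef_pos: [0.409, -0.161, 0.0005]
ee_rot: [0.018, 1.568, -0.199]
contact_force: [6.6, -1.3, -1.9]
finger_gap: 0.198
```

Emit:
carry_out([
  {"dx":0,"dy":0,"dz":-0.4,"spin":0},
])

```text
time_s: 20.55
eef_pos: [0.409, -0.161, 0.0005]
ee_rot: [0.007, 1.568, -0.209]
contact_force: [7.8, 0.0, -2.2]
finger_gap: 0.199
```

Run:
```python
from h import *
np.set_printoptions(precision=4,suppress=True)
s,t=frames()
crop(s,220,190,60,80,9,"s14")
for _ in range(2): print(readout.get_state()["contact_force"]); eyes.grab_frame("top")
```

```text
[ 6.9672 -1.2137 -2.2919]
[ 6.9143 -0.9989 -1.813 ]
```

View pics/s14.png

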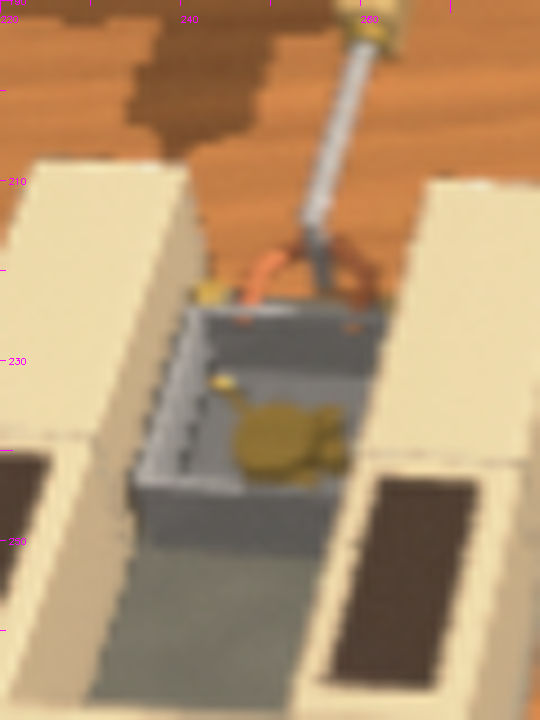

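The tray is on the nibs: the hook has stopped moving and the pull has risen to about 7 N, about 3 N per mm of command. I add a little for 9 N and hold.

Emit:
carry_out([
  {"dx":0,"dy":0,"dz":-0.3,"spin":0},
  {"dx":0,"dy":0,"dz":-0.3,"spin":0},
  {"dx":0,"dy":0,"dz":0,"spin":0},
])

```text
time_s: 21.12
eef_pos: [0.409, -0.1611, 0.0006]
ee_rot: [-0.018, 1.567, -0.235]
contact_force: [8.2, -1.5, -3.0]
finger_gap: 0.2
```

Run:
```python
from h import *
np.set_printoptions(precision=4,suppress=True)
for _ in range(4): st=readout.get_state();print(st["time_s"],st["contact_force"],st["contact_force"]@[.9766,-.2149,0],st["eef_pos"]); eyes.grab_frame("top")
```

```text
21.125 [ 8.2049 -1.52   -2.96  ] 8.33958481921068 [ 0.409  -0.1611  0.0006]
21.175 [ 8.1124 -0.3099 -3.0624] 7.989160752648746 [ 0.409  -0.1611  0.0006]
21.225 [ 8.3805 -1.2657 -3.6417] 8.45635435812284 [ 0.409  -0.1611  0.0006]
21.275 [ 7.9373 -1.5574 -3.2881] 8.086261410481018 [ 0.409  -0.1611  0.0006]
```

Emit:
carry_out([
  {"dx":0,"dy":0,"dz":-0.3,"spin":0},
  {"dx":0,"dy":0,"dz":0,"spin":0},
  {"dx":0,"dy":0,"dz":0,"spin":0},
])

```text
time_s: 21.7
eef_pos: [0.409, -0.1611, 0.0007]
ee_rot: [-0.013, 1.566, -0.23]
contact_force: [9.4, -1.3, -4.2]
finger_gap: 0.198
```

Run:
```python
from h import *
np.set_printoptions(precision=4,suppress=True)
for _ in range(6): st=readout.get_state();print(st["time_s"],st["contact_force"],st["contact_force"]@[.9766,-.2149,0],st["eef_pos"]); eyes.grab_frame("top")
```

```text
21.7 [ 9.4174 -1.3201 -4.1694] 9.480776108050572 [ 0.409  -0.1611  0.0007]
21.75 [ 7.8751 -1.8014 -3.3529] 8.07793171284552 [ 0.409  -0.1611  0.0007]
21.8 [ 8.7811 -1.7902 -4.0568] 8.960304208991474 [ 0.409  -0.1611  0.0007]
21.85 [ 8.9064 -1.9097 -3.8449] 9.108422655965828 [ 0.409  -0.1611  0.0007]
21.9 [ 8.1584 -1.2832 -3.6914] 8.243261484386256 [ 0.409  -0.1611  0.0007]
21.95 [ 8.0959 -2.3072 -3.6853] 8.402297516234311 [ 0.409  -0.1611  0.0007]
```

Emit:
carry_out([
  {"dx":0,"dy":0,"dz":0,"spin":0},
  {"dx":0,"dy":0,"dz":0,"spin":0},
  {"dx":0,"dy":0,"dz":0,"spin":0},
  {"dx":0,"dy":0,"dz":0,"spin":0},
  {"dx":0,"dy":0,"dz":0,"spin":0},
  {"dx":0,"dy":0,"dz":0,"spin":0},
  {"dx":0,"dy":0,"dz":0,"spin":0},
  {"dx":0,"dy":0,"dz":0,"spin":0},
])

```text
time_s: 23.0
eef_pos: [0.409, -0.1611, 0.0007]
ee_rot: [-0.014, 1.566, -0.23]
contact_force: [9.6, -2.0, -3.7]
finger_gap: 0.204
```

Run:
```python
from h import *
np.set_printoptions(precision=4,suppress=True)
for _ in range(2): st=readout.get_state();print(st["time_s"],st["contact_force"],st["contact_force"]@[.9766,-.2149,0],st["eef_pos"]); s=eyes.grab_frame("scene")
crop(s,210,190,70,80,8,"s15")
# squareness: tray rim corners
```

```text
23.0 [ 9.6245 -1.9696 -3.6854] 9.82251123804142 [ 0.409  -0.1611  0.0007]
23.05 [ 8.7776 -1.1304 -3.4015] 8.815122490905427 [ 0.409  -0.1611  0.0007]
```

View pics/s15.png

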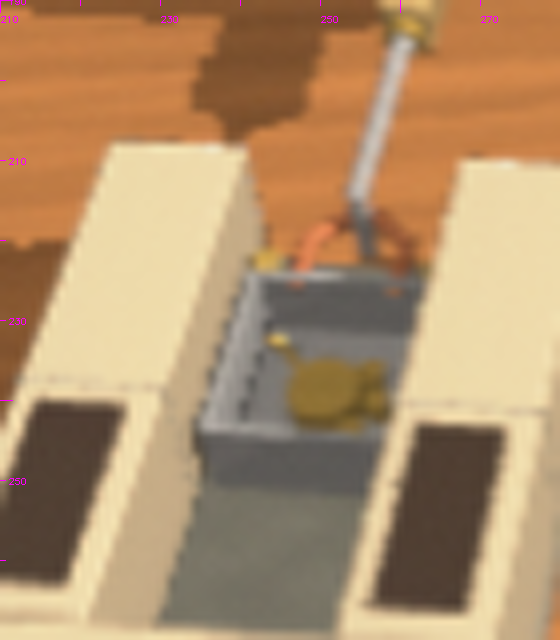

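The pull averaged about 8.8 N for roughly 2 s and the tray looks square on the nibs: rim lines parallel to the lane walls, near rim at about row 224. I ease off into the middle of the loop.

Emit:
carry_out([
  {"dx":0,"dy":0,"dz":1,"spin":0},
  {"dx":0,"dy":0,"dz":1,"spin":0},
  {"dx":0,"dy":0,"dz":1.5,"spin":0},
  {"dx":0,"dy":0,"dz":2,"spin":0},
  {"dx":0,"dy":0,"dz":2.5,"spin":0},
  {"dx":0,"dy":0,"dz":2.5,"spin":0},
  {"dx":0,"dy":0,"dz":1.5,"spin":0},
  {"dx":0,"dy":0,"dz":0,"spin":0},
  {"dx":0,"dy":0,"dz":0,"spin":0},
])

```text
time_s: 24.22
eef_pos: [0.418, -0.163, 0.0002]
ee_rot: [3.069, 1.571, 2.852]
contact_force: [0.9, 0.4, -1.4]
finger_gap: 0.199
```

Run:
```python
from h import *
np.set_printoptions(precision=4,suppress=True)
go([.475,-.176,.0004],-.217)
s=eyes.grab_frame("scene")
crop(s,210,190,70,80,8,"s16")
st=readout.get_state();print(st["contact_force"])
q=lambda X,Y:[210+X/8-.44,190+Y/8-.44]
P=onz(s,[q(260,272),q(415,275),q(205,432)],.04);print(P)
d=P[1]-P[0];print("near edge yaw",np.arctan2(-d[0],d[1]),"left edge yaw",np.arctan2(*(P[2]-P[0])[[1,0]]))
```

```text
pos [ 0.418  -0.163   0.0002] tool z yaw -0.21677827807687428 tool d mm [-0.2464 -0.4757 58.4557] spin 0.00022172192312575056 F [ 0.8711  0.354  -1.3896] gap 0.1990266743476136 j [-0.3717  0.3376 -0.4368  0.7967 -0.     -0.1549] t 24.225
R [[-0.0003  0.2151  0.9766]
 [ 0.0001  0.9766 -0.2151]
 [-1.      0.     -0.0003]]
[-0.6789  0.222  -1.4813]
[[ 0.5671 -0.2255  0.04  ]
 [ 0.5758 -0.1731  0.04  ]
 [ 0.6345 -0.2416  0.04  ]]
near edge yaw -0.16442698757605628 left edge yaw -0.23382040750832214
```

View pics/s16.png

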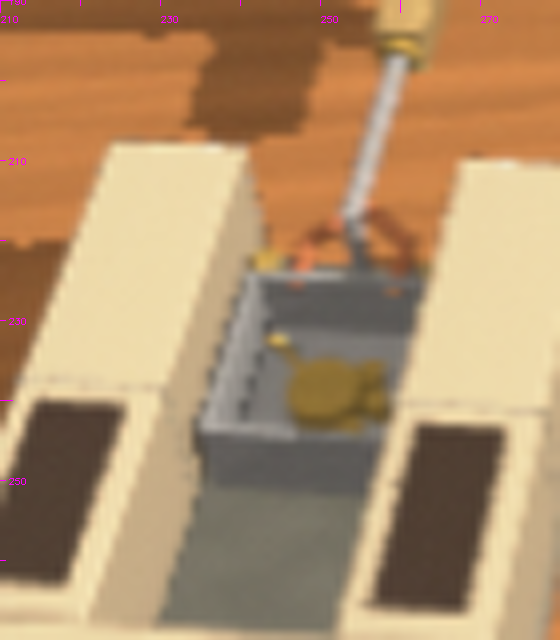

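The hook now stands free in the loop (contact about 0) and the tray hasn't moved. Next I lift straight out.

Emit:
carry_out([
  {"dx":-5,"dy":0,"dz":0,"spin":0},
  {"dx":-10,"dy":0,"dz":0,"spin":0},
  {"dx":-15,"dy":0,"dz":0,"spin":0},
  {"dx":-20,"dy":0,"dz":0,"spin":0},
  {"dx":-20,"dy":0,"dz":0,"spin":0},
  {"dx":-18,"dy":0,"dz":0,"spin":0},
  {"dx":-10,"dy":0,"dz":0,"spin":0},
  {"dx":0,"dy":0,"dz":0,"spin":0},
  {"dx":0,"dy":0,"dz":0,"spin":0},
])

```text
time_s: 25.4
eef_pos: [0.4176, -0.1628, 0.0977]
ee_rot: [2.997, 1.57, 2.78]
contact_force: [-0.1, 0.4, -1.2]
finger_gap: 0.201
```

Run:
```python
from h import *
np.set_printoptions(precision=4,suppress=True)
go([.5441,.1987,.0984],-.27)
s=eyes.grab_frame("scene")
crop(s,210,170,70,90,7,"s17")
```

```text
pos [ 0.4176 -0.1628  0.0977] tool z yaw -0.21679934098343207 tool d mm [ -0.7157 380.2407  45.7496] spin 0.0532006590165679 F [-0.1313  0.3863 -1.2107] gap 0.20133038785818955 j [-0.3717  0.2141 -0.3045  1.0533 -0.     -0.1549] t 25.4
R [[-0.001   0.2151  0.9766]
 [ 0.0004  0.9766 -0.2151]
 [-1.      0.0002 -0.0011]]
```

View pics/s17.png

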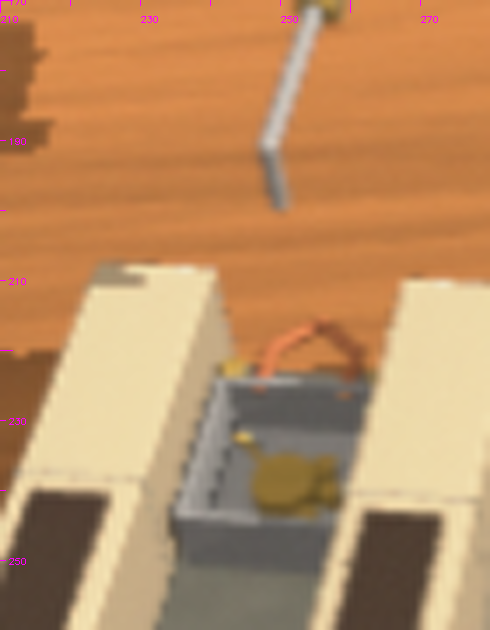

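The hook is clear above and the tray is still at the nibs with the mount in it. I carry the hook back above its rest.

Emit:
carry_out([
  {"dx":0,"dy":18,"dz":2,"spin":0},
  {"dx":0,"dy":33,"dz":4,"spin":0},
  {"dx":0,"dy":38,"dz":5,"spin":0},
  {"dx":0,"dy":38,"dz":5,"spin":0},
  {"dx":0,"dy":38,"dz":5,"spin":0},
  {"dx":0,"dy":38,"dz":5,"spin":0},
  {"dx":0,"dy":38,"dz":5,"spin":0},
  {"dx":0,"dy":38,"dz":5,"spin":0},
  {"dx":0,"dy":38,"dz":5,"spin":0},
  {"dx":0,"dy":38,"dz":3,"spin":0},
  {"dx":0,"dy":25,"dz":2,"spin":0},
  {"dx":0,"dy":0,"dz":0,"spin":0.053},
  {"dx":0,"dy":0,"dz":0,"spin":0},
  {"dx":0,"dy":0,"dz":0,"spin":0},
  {"dx":0,"dy":0,"dz":0,"spin":0},
])

```text
time_s: 27.32
eef_pos: [0.5447, 0.1977, 0.0981]
ee_rot: [-2.494, 1.57, -2.764]
contact_force: [0.3, 0.2, -0.9]
finger_gap: 0.206
```

Run:
```python
from h import *
np.set_printoptions(precision=4,suppress=True)
go([.5441,.1987,.0084],-.2698)
s,t=frames()
crop(t,355,125,90,100,6,"t18")
crop(s,340,130,100,110,6,"s18")
```

```text
pos [0.5447 0.1977 0.0981] tool z yaw -0.27005711155889633 tool d mm [89.656   0.8011 -0.7848] spin -0.00025711155889629467 F [ 0.3127  0.248  -0.929 ] gap 0.20615234915494904 j [ 0.3482  0.4556  0.0485  1.1641 -0.      0.6183] t 27.325
R [[-0.0004  0.2668  0.9638]
 [-0.0002  0.9638 -0.2668]
 [-1.     -0.0003 -0.0003]]
```

View pics/t18.png

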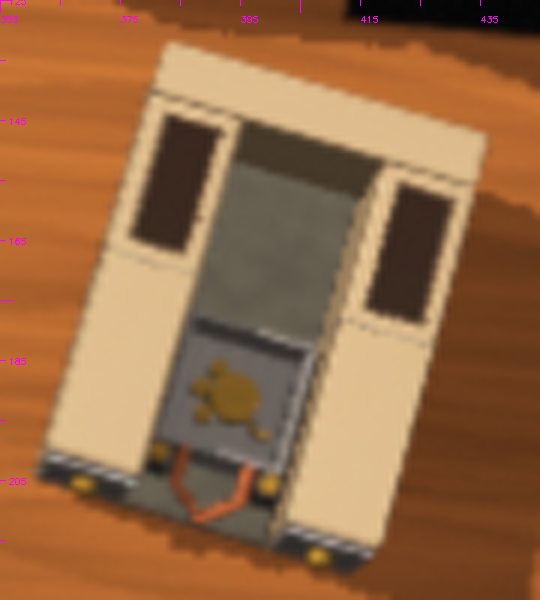

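View pics/s18.png

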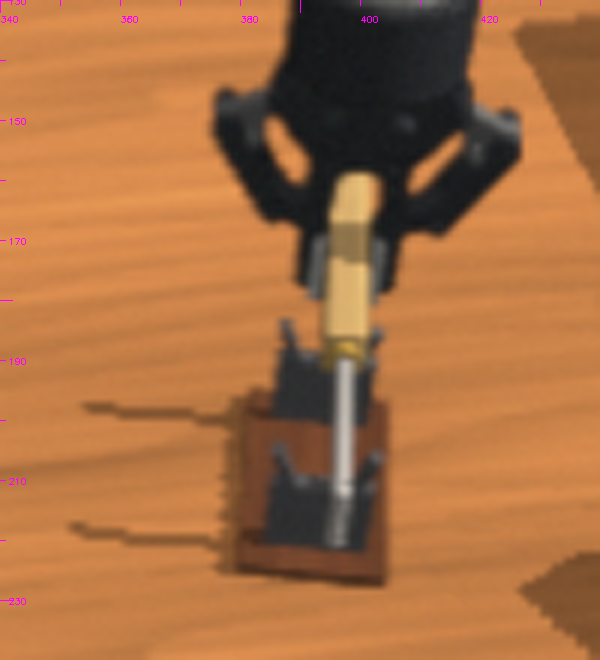

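Top view: the tray sits at the mouth on both nibs, near rim from (381,198) to (402,204), parallel to the back brick. The mount is in it and the loop points out. The hook hangs straight above the rest, so I lower it.

Emit:
carry_out([
  {"dx":8,"dy":0.8,"dz":-0.8,"spin":0},
  {"dx":20,"dy":0,"dz":0,"spin":0},
  {"dx":20,"dy":0,"dz":0,"spin":0},
  {"dx":20,"dy":0,"dz":0,"spin":0},
  {"dx":12,"dy":0,"dz":0,"spin":0},
  {"dx":4,"dy":0,"dz":0,"spin":0},
  {"dx":0,"dy":0,"dz":0,"spin":0},
  {"dx":0,"dy":0,"dz":0,"spin":0},
])

```text
time_s: 28.42
eef_pos: [0.545, 0.1994, 0.015]
ee_rot: [0.586, 1.569, 0.316]
contact_force: [0.1, 0.6, -1.3]
finger_gap: 0.192
```

Run:
```python
from h import *
np.set_printoptions(precision=4,suppress=True)
go([.5441,.1987,.0084],-.2698)
s,t=frames()
crop(s,340,140,100,110,6,"s19")
```

```text
pos [0.545  0.1994 0.015 ] tool z yaw -0.26979581273588166 tool d mm [ 6.6225 -0.9454 -0.6711] spin 4.18726411832715e-06 F [ 0.141   0.5603 -1.3191] gap 0.19208057373199364 j [ 0.3508  0.5333 -0.0608  0.9751 -0.0001  0.6206] t 28.425
R [[ 0.0016  0.2665  0.9638]
 [ 0.0005  0.9638 -0.2665]
 [-1.      0.0009  0.0014]]
```

View pics/s19.png

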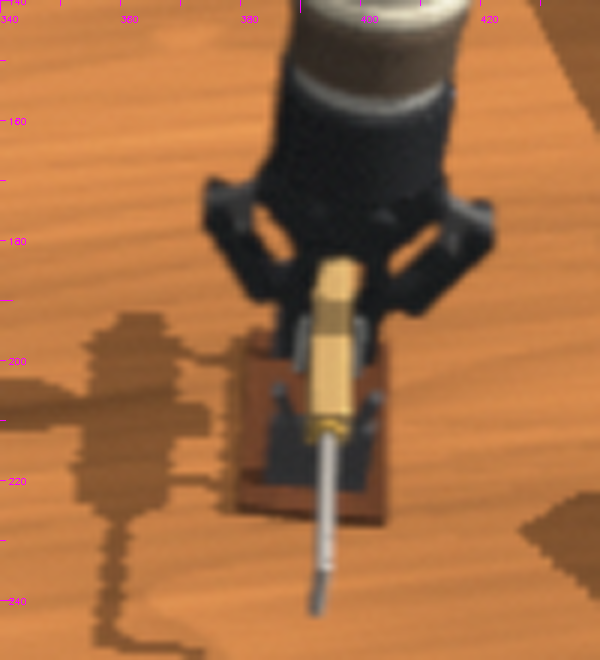

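The hook is lined up over both forks with no contact yet. I make the final 6 mm down with a 1 mm sideways correction.

Emit:
carry_out([
  {"dx":2,"dy":-0.9,"dz":-0.7,"spin":0},
  {"dx":2,"dy":0,"dz":0,"spin":0},
  {"dx":1.5,"dy":0,"dz":0,"spin":0},
  {"dx":0.5,"dy":0,"dz":0,"spin":0},
  {"dx":0,"dy":0,"dz":0,"spin":0},
  {"dx":0,"dy":0,"dz":0,"spin":0},
])

```text
time_s: 29.28
eef_pos: [0.5433, 0.1985, 0.0085]
ee_rot: [-2.169, 1.571, -2.439]
contact_force: [-1.3, -0.6, 3.1]
finger_gap: 0.201
```

The hook is resting on the forks (about 4 N upward) at the original height. I release it and rise.

Emit:
carry_out([
  {"dx":0,"dy":0,"dz":0,"spin":0},
  {"dx":0,"dy":0,"dz":0,"spin":0},
  {"dx":0,"dy":0,"dz":0,"spin":0},
  {"dx":0,"dy":0,"dz":0,"spin":0},
  {"dx":0,"dy":0,"dz":0,"spin":0},
  {"dx":0,"dy":0,"dz":0,"spin":0},
  {"dx":0,"dy":0,"dz":0,"spin":0},
], fingers=0)

```text
time_s: 30.15
eef_pos: [0.5433, 0.1985, 0.0082]
ee_rot: [-1.95, 1.571, -2.22]
contact_force: [-0.0, 0.0, -0.3]
finger_gap: 0.998
```

Emit:
carry_out([
  {"dx":-8,"dy":0,"dz":0,"spin":0},
  {"dx":-15,"dy":0,"dz":0,"spin":0},
  {"dx":-25,"dy":0,"dz":0,"spin":0},
  {"dx":-30,"dy":0,"dz":0,"spin":0},
  {"dx":-30,"dy":0,"dz":0,"spin":0},
  {"dx":-30,"dy":0,"dz":0,"spin":0},
  {"dx":-30,"dy":0,"dz":-20,"spin":0},
  {"dx":0,"dy":0,"dz":-40,"spin":0},
  {"dx":0,"dy":0,"dz":-50,"spin":0},
  {"dx":0,"dy":0,"dz":-50,"spin":0},
  {"dx":0,"dy":30,"dz":-40,"spin":0},
  {"dx":0,"dy":50,"dz":0,"spin":0},
  {"dx":0,"dy":50,"dz":0,"spin":0},
  {"dx":0,"dy":30,"dz":0,"spin":0},
  {"dx":0,"dy":0,"dz":0,"spin":0},
  {"dx":0,"dy":0,"dz":0,"spin":0},
])

```text
time_s: 32.15
eef_pos: [0.393, 0.4055, 0.1768]
ee_rot: [-1.15, 1.571, -1.42]
contact_force: [0.9, -0.0, 0.2]
finger_gap: 0.996
```

Run:
```python
from h import *
np.set_printoptions(precision=4,suppress=True)
go([.5441,.1987,.0084],-.2698)
s,t=frames()
cv2.imwrite("pics/s20.png",s["img"]);crop(t,220,120,230,180,3,"t20")
s0,t0=np.load("f0.npy",allow_pickle=True)
d=cv2.absdiff(t["img"],t0["img"]).max(2)>40
d[:,:170]=0; ys,xs=np.nonzero(d); print(np.unique(np.c_[xs//20*20,ys//20*20],axis=0,return_counts=True))
crop(s,340,140,100,110,6,"s20c")
```

```text
pos [0.393  0.4055 0.1768] tool z yaw -0.269863511228506 tool d mm [ 168.4392 -158.9437  200.7692] spin -6.351122850611901e-05 F [ 0.8582 -0.0363  0.24  ] gap 0.9963187020109371 j [ 0.8012  0.3787  0.1414  1.3336 -0.0002  1.071 ] t 32.15
R [[ 0.      0.2666  0.9638]
 [-0.0002  0.9638 -0.2666]
 [-1.     -0.0002  0.0001]]
(array([[160, 220],
       [160, 240],
       [160, 280],
       [160, 300],
       [160, 320],
       [160, 340],
       [160, 360],
       [160, 380],
       [180, 220],
       [180, 300],
       [180, 320],
       [180, 340],
       [180, 360],
       [180, 380],
       [200, 320],
       [200, 340],
       [200, 360],
       [200, 380],
       [220, 340],
       [220, 360],
       [220, 380],
       [240, 180],
       [240, 200],
       [240, 320],
       [240, 340],
       [240, 360],
       [240, 380],
       [260, 260],
       [260, 280],
       [260, 340],
       [260, 360],
       [280, 260],
       [280, 280],
       [280, 340],
       [280, 360],
       [280, 380],
       [300, 280],
       [300, 300],
       [300, 340],
       [300, 360],
       [300, 380]
[... 711 characters left out ...]
 [460, 320],
       [460, 340],
       [460, 360],
       [460, 380],
       [480, 340],
       [480, 360],
       [480, 380],
       [500, 360],
       [500, 380],
       [520, 380],
       [540, 380]]), array([ 74,  40,  23, 184, 200, 200, 200, 200,   8,  56, 300, 400, 400,
       400,   3, 236, 400, 400,  18, 304, 400,   1,   1,   1,  94,   9,
       196, 101,  11, 203,  14,  39, 151, 129, 229, 176, 255,  11,  40,
       337, 309, 265, 243, 286, 201, 140, 378,  16, 123, 101,  13, 374,
       151,  33, 260,  72,  88,  52, 302, 334,  26, 317,  54,  56,  12,
       217, 400, 194, 130,  30, 387, 340,  20,  51, 336, 400, 245,   1,
       110, 394, 400, 260, 126, 379, 400, 152, 400, 227,   3]))
```

View pics/t20.png

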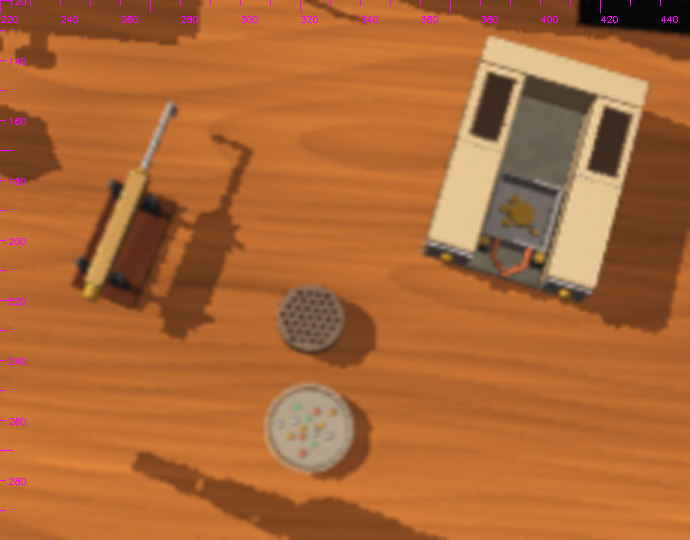

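View pics/s20.png

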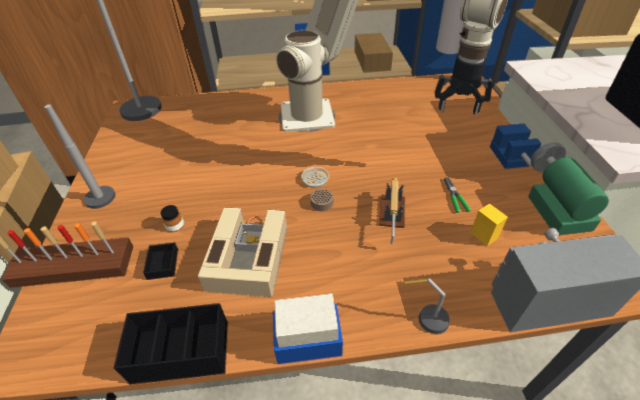

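View pics/s20c.png

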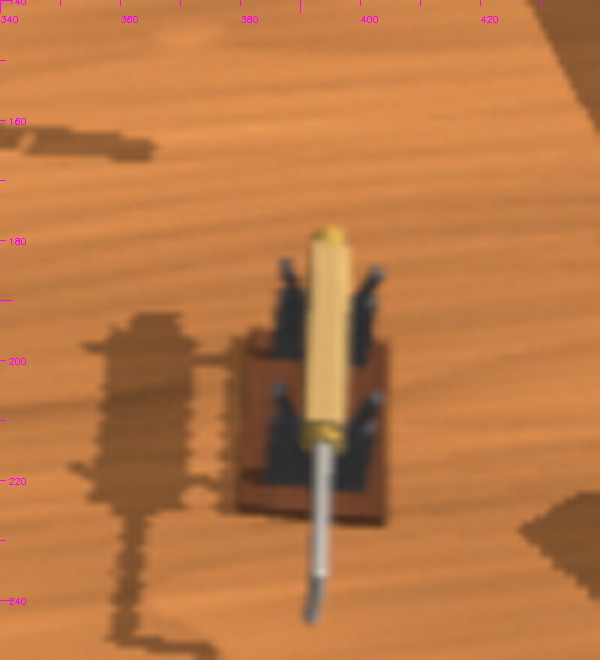

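The hook lies in its rest as before, within about 1 mm in the scene crop (tip at (391,244)). In the top view the tray is square on the nibs with the mount in it, and the bystanders haven't moved. I'm handing in.

```bash
python3 -c "
from rig import job
print(job.job_done())"
```

```text
the job is handed in; nothing more can be done
None
```

I dragged the tray out onto the two nibs with the hook, unhooked it, laid the hook back in its rest and handed the job in at about 32 s.

**Pull:** The drag took about 2–3 N. The hook stopped at the nibs with the tray's origin roughly 60 mm inside the mouth. I held about 8.8 N on average for about 2 s; the highest wrist reading I saw along the lane was 9.8 N, below the 13 N limit.

**Last checks, by camera:**
- **Tray:** it stands at the mouth against both nibs with the brass mount in it. In the top view its near rim is parallel to the back brick.
- **Hook:** it lies in its rest as at the start, to about 1 mm.
- **Bystanders and gripper:** the bystanders are where they were, and the arm is clear of everything with the gripper open.

**What failed or disagreed:**
- **Refused call:** my first move call was rejected for missing keys, so nothing moved.
- **Missed grasp:** the first grasp shut above the handle. By the cameras the real fingertips stood about 30 mm higher than the reported TCP height. I reopened, went lower by camera and got the grip.
- **Squareness estimate:** a rough reading of the tray's near rim in the scene view gave an angle about 0.05 rad off the lane. The side rim agreed with the lane to about 0.02 rad, and the top view showed the tray square.

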